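# Drain the washed jars and stow their lids in the fold-flat bin

## Task

Put up the fold-flat bin on the cupboard shelf: raise its back wall first, since it lies on top of the other two, then both side walls, each fully upright, and then put every white jar lid down inside the bin. Hang every washed glass jar mouth-down on a draining peg of its own, all the way home, so that its inside floor rests on the tip of the peg and it drains into the tray; leave the snack box, the ramekin and the pink spoon where they are.

Things in the scene. Friction and masses are not known exactly. Their poses are not given: they have to be found in the camera images.
- bin: fixed fold-flat cupboard bin, dark teal, open-fronted: a tray 180 (x) by 262 (y) by 40 mm high with 6 mm walls and floor, whose three hinged walls lie folded inwards over it. Origin: centre of its underside; its x axis points from the low open front to the back, y to its left wall, z up. Inside, the floor is 168 by 250 mm, 6 mm above the shelf; the erected walls reach 140 mm (sides) and 156 mm (back) above the shelf. The front stays 40 mm high
- bin_back (a joint): angle of the back wall (rad): 0 folded flat, 1.571 upright against its stop. 240 mm wide, 100 mm high, 5 mm thick, 0.12 kg; stiff hinge (about 0.15 N m of friction), stays where it is left. Folded, it lies forward on top of both side walls, so it has to come up before them
- bin_left (a joint): angle of the left (bin +y) wall (rad): 0 folded flat inwards, 1.571 upright against its stop. 160 mm wide, 100 mm high, 5 mm thick, same stiff hinge, stays where it is left
- bin_right (a joint): angle of the right (bin -y) wall (rad): as the left wall, mirrored
- back_rim (a point): point at the middle of the white rim bar of the back wall (the bar is a 12 mm round rod along the free edge, 240 mm long). The middle of the bar runs free across a hand slot (110 mm long, 40 mm wide between bar and wall plate), so one finger can pass through the slot and the other past the free edge and pinch the bar; the bar can turn in the fingers as the wall swings. Its centre is 94 mm from the hinge line
- left_rim (a point): point at the middle of the white rim bar of the left wall (the bar is a 12 mm round rod along the free edge, 160 mm long). The middle of the bar runs free across a hand slot (100 mm long, 40 mm wide between bar and wall plate), so one finger can pass through the slot and the other past the free edge and pinch the bar; the bar can turn in the fingers as the wall swings. Its centre is 94 mm from the hinge line
- right_rim (a point): point at the middle of the white rim bar of the right wall (the bar is a 12 mm round rod along the free edge, 160 mm long). The middle of the bar runs free across a hand slot (100 mm long, 40 mm wide between bar and wall plate), so one finger can pass through the slot and the other past the free edge and pinch the bar; the bar can turn in the fingers as the wall swings. Its centre is 94 mm from the hinge line
- back_hinge (a point): middle of the back wall's hinge line, which runs along the bin's y axis: 84 mm behind the bin's centre, 56 mm above the shelf
- left_hinge (a point): middle of the left wall's hinge line, which runs along the bin's x axis: 128 mm left of the bin's centre, 40 mm above the shelf
- right_hinge (a point): middle of the right wall's hinge line, along the bin's x axis: 128 mm right of the bin's centre, 40 mm above the shelf
- drainer: fixed white draining stand: drip tray 140 (x) by 330 (y) by 18 mm with a low rear rail (34 mm high) from which three grey pegs rise, sloping forward (to the stand's -x) 22 degrees from vertical, 105 mm apart along y. A seated jar hangs with its inside floor on a tip and its inner wall on the peg. Origin: centre of its underside, z up
- peg0: grey plastic peg of the stand, round, 14 mm thick, 130 mm long from root to rounded tip (right-hand (stand -y)). Origin at its root, 30 mm above the shelf; z runs along the peg to the tip, y along the row, x up and back. Its tip is about 151 mm above the shelf. A seated jar's middle is about 94 mm up the peg and up to 17 mm to its -x
- peg1: grey plastic peg of the stand, round, 14 mm thick, 130 mm long from root to rounded tip (middle). Origin at its root, 30 mm above the shelf; z runs along the peg to the tip, y along the row, x up and back. Its tip is about 151 mm above the shelf. A seated jar's middle is about 94 mm up the peg and up to 17 mm to its -x
- peg2: grey plastic peg of the stand, round, 14 mm thick, 130 mm long from root to rounded tip (left-hand (stand +y)). Origin at its root, 30 mm above the shelf; z runs along the peg to the tip, y along the row, x up and back. Its tip is about 151 mm above the shelf. A seated jar's middle is about 94 mm up the peg and up to 17 mm to its -x
- jar0_mid (a point): empty clear glass jar, straight-sided, 56 mm outside and 48 mm inside diameter, 85 mm high, closed end 6 mm thick, 0.16 kg or so; it stands mouth-down, closed end up. Point: on its axis half-way up; z points from the mouth to the closed end. It may be absent
- jar1_mid (a point): empty clear glass jar, straight-sided, 56 mm outside and 48 mm inside diameter, 85 mm high, closed end 6 mm thick, 0.16 kg or so; it stands mouth-down, closed end up. Point: on its axis half-way up; z points from the mouth to the closed end. It may be absent
- jar2_mid (a point): empty clear glass jar, straight-sided, 56 mm outside and 48 mm inside diameter, 85 mm high, closed end 6 mm thick, 0.16 kg or so; it stands mouth-down, closed end up. Point: on its axis half-way up; z points from the mouth to the closed end. It may be absent
- lid0_mid (a point): white plastic jar lid, solid disc 60 mm in diameter and 18 mm high, lying flat, 0.04 kg. Point: its centre, 9 mm up. It may be absent
- lid1_mid (a point): white plastic jar lid, solid disc 60 mm in diameter and 18 mm high, lying flat, 0.04 kg. Point: its centre, 9 mm up. It may be absent
- snack_box: loose snack box, pale with a blue latched lid, 99 x 136 x 52 mm; origin under its centre. Leave it alone
- ramekin: loose white ceramic ramekin, 76 mm across, 42 mm high; origin under its centre. Leave it alone
- spoon: loose pink silicone spoon, 200 mm long, lying flat; origin under its middle. Leave it alone
Mind the look-alikes: they are no part of the job. Leave any green or purple look-alike of the part that bears lid1_mid alone. What is shaped like the part that bears jar2_mid but blue is not meant.

How it is judged (in metres and radians):
On the way, in this order (a step that is already met when the one before it is completed fails the run):
1. the back wall of the bin is upright (value of joint bin_back above 1.45 rad), for 0.2 s.
2. both side walls are upright too (value of joint each of bin_back, bin_left, bin_right above 1.45 rad), for 0.2 s.
3. the lids present lie in the bin (all of step 2 and x of lid0_mid in the frame of bin between -0.085 and 0.085 m and y of lid0_mid in the frame of bin between -0.125 and 0.125 m and z of each of lid0_mid, lid1_mid in the frame of bin below 0.045 m and linear speed of each of lid0, lid1 below 0.02 m/s and x of lid1_mid in the frame of bin between -0.085 and 0.085 m and y of lid1_mid in the frame of bin between -0.125 and 0.125 m), for 0.2 s.
At the end, for the whole second after the job is handed in: Bin walls all within 7 degrees of upright; every lid at rest inside the bin, centre under 45 mm high; every jar at rest mouth-down on a peg, axis within 0.42 rad of the peg's, its middle 84 to 106 mm up the peg and within 27 mm of the peg's axis each way (all of step 3 and ((x of jar0_mid in the frame of peg0 between -0.027 and 0.027 m and y of jar0_mid in the frame of peg0 between -0.027 and 0.027 m and z of jar0_mid in the frame of peg0 between 0.084 and 0.106 m and angle between the z axis of jar0_mid and the z axis of peg0, either way round below 0.42 rad) or (x of jar0_mid in the frame of peg1 between -0.027 and 0.027 m and y of jar0_mid in the frame of peg1 between -0.027 and 0.027 m and z of jar0_mid in the frame of peg1 between 0.084 and 0.106 m and angle between the z axis of jar0_mid and the z axis of peg1, either way round below 0.42 rad) or (x of jar0_mid in the frame of peg2 between -0.027 and 0.027 m and y of jar0_mid in the frame of peg2 between -0.027 and 0.027 m and z of jar0_mid in the frame of peg2 between 0.084 and 0.106 m and angle between the z axis of jar0_mid and the z axis of peg2, either way round below 0.42 rad)) and angle between each of jar0_mid, jar1_mid, jar2_mid's own z axis and vertical below 1 rad and linear speed of each of jar0, jar1, jar2 below 0.02 m/s and ((x of jar1_mid in the frame of peg0 between -0.027 and 0.027 m and y of jar1_mid in the frame of peg0 between -0.027 and 0.027 m and z of jar1_mid in the frame of peg0 between 0.084 and 0.106 m and angle between the z axis of jar1_mid and the z axis of peg0, either way round below 0.42 rad) or (x of jar1_mid in the frame of peg1 between -0.027 and 0.027 m and y of jar1_mid in the frame of peg1 between -0.027 and 0.027 m and z of jar1_mid in the frame of peg1 between 0.084 and 0.106 m and angle between the z axis of jar1_mid and the z axis of peg1, either way round below 0.42 rad) or (x of jar1_mid in the frame of peg2 between -0.027 and 0.027 m and y of jar1_mid in the frame of peg2 between -0.027 and 0.027 m and z of jar1_mid in the frame of peg2 between 0.084 and 0.106 m and angle between the z axis of jar1_mid and the z axis of peg2, either way round below 0.42 rad)) and ((x of jar2_mid in the frame of peg0 between -0.027 and 0.027 m and y of jar2_mid in the frame of peg0 between -0.027 and 0.027 m and z of jar2_mid in the frame of peg0 between 0.084 and 0.106 m and angle between the z axis of jar2_mid and the z axis of peg0, either way round below 0.42 rad) or (x of jar2_mid in the frame of peg1 between -0.027 and 0.027 m and y of jar2_mid in the frame of peg1 between -0.027 and 0.027 m and z of jar2_mid in the frame of peg1 between 0.084 and 0.106 m and angle between the z axis of jar2_mid and the z axis of peg1, either way round below 0.42 rad) or (x of jar2_mid in the frame of peg2 between -0.027 and 0.027 m and y of jar2_mid in the frame of peg2 between -0.027 and 0.027 m and z of jar2_mid in the frame of peg2 between 0.084 and 0.106 m and angle between the z axis of jar2_mid and the z axis of peg2, either way round below 0.42 rad))); the robot touches nothing.
It fails at once if a side wall is forced up while the back wall still lies over it (value of joint any of bin_left, bin_right above 0.4 rad and value of joint bin_back below 0.8 rad).
It fails at once if the snack box is pushed more than 30 mm (distance of snack_box from where it was at the start of the episode above 0.03 m).
It fails at once if the ramekin is pushed more than 30 mm (distance of ramekin from where it was at the start of the episode above 0.03 m).
It fails at once if the spoon is pushed more than 30 mm (distance of spoon from where it was at the start of the episode above 0.03 m).
Of jar0, jar1, jar2 only 2 to 3 are there at a start; the rules pass over those that are not, and their reading is None.
Of lid0, lid1 only 1 to 2 are there at a start; the rules pass over those that are not, and their reading is None.
At some moment in a run one of lid0, lid1 may be knocked a few centimetres aside while the robot is not near it.
Once in a run the grip may slacken for a moment while it holds something.
It also fails if it takes over 208 s, if anything falls off the work surface, if the arm or the gripper's body presses on something with over 40 N, if the wrist force passes 120 N, or if a joint passes its speed limit or range.

## Robot

A 6-joint arm with a two-finger parallel gripper is mounted at the origin on the work surface. World frame = base frame: x ahead of the robot, y to its left, z up, the work surface at z = 0. Lengths are in m, angles in degrees, forces in N, time in s.
With the tool pointing down it reaches from about 0.4 to 0.825 m from the base axis. Payload 7 kg.
Tool frame: the origin (TCP) lies at the very end of the fingers, on their centre line; the grasp point (between the pads) lies 19 mm behind it; z points along the fingers, y is the line along which they close (so a half turn about z gives the same grasp; the last joint's range is limited). The gripper opens to 88 mm and grips with 3 to 60 N. Pads are 19 mm wide; open, the fingers measure 130 mm over their backs; the gripper's body (78 mm by 193 mm) begins 47 mm behind the grasp point.
Start: joints at [-50.013, 20.546, 0.682, 0, -70.136, -16.507], TCP at [0.269, -0.619, 0.227] pointing down, gripper open.
Joint ranges: [-176.03, 176.03], [-82.01, 121.73], [-58.28, 71.71], [-173.87, 95.51], [-174.79, -0.11], [-173.66, 173.66]. Speed limits (degrees/s): [136.94, 136.94, 172.46, 180, 180, 180].

## Interface

Orientations are given as [roll, pitch, yaw] about the fixed x, y, z axes, in that order (R = Rz(yaw) Ry(pitch) Rx(roll)).
In Python, from plant import r gives the robot as it stands. The module is installed in compiled form; this text tells all that it offers.
- The arm moves only by the tool jog_arm, never from a script. Its arguments are lists of equal length, an entry for each row: "travel": the shift along the tool's x, y, z each as a share of 50 cm, from -1 to 1, a list of three; "dr": the turn, a rotation vector about the tool's x, y, z each as a share of 360 degrees, from -1 to 1, a list of three; "claw": the opening, from 0 (shut) to 1 (fully open). A call has exactly 10 rows; each row is the pose to reach, as a shift and turn from the pose commanded when the call began, along the tool's axes at that moment, turning the shorter way round; what a row does not reach only later rows make up. A row lasts 1/8 s, in which the tool goes at most 62.5 mm and 10.7 degrees, less where a joint would pass 70% of its speed; a pose out of reach is approached as far as the arm can. A call with a number of a shift or a turn outside -1 to 1 is refused whole. A call with a gripper value outside its range is refused whole. The fingers move at their own pace and stop on an object; "newtons" is the grip in N (left out, the last holds). Time passes only in rows, so rows that repeat a pose let the fingers close, or fill a call up. It gives the time, the measured TCP pose, the force, the opening and the grip force at its end, in the units of the state.
- r.get_state(): the state, without advancing time (a new reading comes with each control period).
- r.capture(name): name is "scene" or "side" or "wrist"; returns a dict with "pixels" (480x640x3 uint8, red, green, blue), "range_z" (480x640 float32, m along the optical axis (not along the pixel's ray), 0 where there is no reading), "fx", "fy", "cx", "cy" (pixels), "position" and "attitude" of the camera in the world; the wrist camera has in their place "hand_eye" (4x4, takes a point from camera to tool coordinates, whose origin is the TCP and whose axes are the flange's). Camera axes: x right, y up, looking along -z (the intrinsics and any distortion apply to the point x, -y, -z); pixel columns grow to the right and rows downward; lengths in m; the calibration is good to about 2 mm. A picture is of the moment at which its call begins: read the wrist's pose just before it.
- r.close_job(): hands the job in; it is judged then, once.
Trained networks look in the newest picture that a camera, given by its name, has taken for a name from the list of things; names that differ only in an ending like _2 or _b are one class to them, and where a whole thing is asked for, a point or a joint stands for the part that bears it (a point fixed in the world has none). Each returns a list of dicts, best first, with "conf" (0 to 1); they miss things now and then, are a little off and sometimes report something else, mostly with a low value. They report only what shows in the picture. A call takes as long as a camera call. They do not tell look-alikes from the thing itself.
- r.boxes_of(name, camera): "extent" ([left, top, right, bottom] in pixels, round what is visible of it).
- r.regions_of(name, camera): "pixels" (480x640 bool, what is visible of it) and "extent" ([left, top, right, bottom] in pixels, round what is visible of it).
- r.tip_of(name, camera): "at" ([column, row] in pixels: a listed point, or the origin of a listed thing).
The state is a dict: "time_s": time; "joints": joint angles; "qd": joint speeds; "joint_torque": joint torques, N m; "tcp_pos": TCP position; "eef_rot": TCP orientation; "contact_force": force on the tool from outside, world axes, zero at the start; "moment": the same for the moment, N m; "gripper_width": finger opening in m; "gripper_force": force on a finger pad.
Only numpy, scipy, OpenCV 4.12 (cv2) and the standard library are available. Lean on these libraries where they do the work, as an engineer would, in place of code of your own. Each camera call takes 0.05 s, during which the arm holds its last target. There are 200 camera calls.

## Working session

There is one attempt and no reset: what is moved stays moved. The work goes in short steps, Python scripts to look and compute and a tool call to move; the robot and the scene stay as the last step left them, time stands still between calls to the robot, and variables do not carry over. Pictures are saved under pics/ and viewed, at most 14 in all, crops included, and the job is handed in when it is done.

Besides the shell and the picture viewer there is one more tool, called after ">>>" by a JSON object that holds its "fn" and its "kwargs". jog_arm: Moves the arm, as the interface text tells. Its arguments: {"type":"object","properties":{"travel":{"type":"array"},"dr":{"type":"array"},"claw":{"type":"array"},"newtons":{"type":"number"}},"required":["travel","dr","claw"]}

```bash
mkdir -p pics; cat > h.py <<'E'
import numpy as np, cv2
from scipy.spatial.transform import Rotation as R
from plant import r
def cam(n):
    s=r.get_state(); c=r.capture(n)
    if n=='wrist':
        T=np.eye(4); T[:3,:3]=R.from_euler('xyz',s['eef_rot'],degrees=True).as_matrix(); T[:3,3]=s['tcp_pos']
        c['T']=T@np.array(c['hand_eye'])
    else:
        T=np.eye(4); a=np.array(c['attitude'],float)
        T[:3,:3]=a if a.shape==(3,3) else (R.from_euler('xyz',a,degrees=True).as_matrix() if a.size==3 else R.from_quat(a).as_matrix())
        T[:3,3]=c['position']; c['T']=T
    return c
def ray(c,u,v):
    d=np.array([(u-c['cx'])/c['fx'],-(v-c['cy'])/c['fy'],-1.]); return c['T'][:3,3],c['T'][:3,:3]@d
def atz(c,u,v,z):
    o,d=ray(c,u,v); return o+d*(z-o[2])/d[2]
def cloud(c):
    v,u=np.mgrid[:480,:640]; z=c['range_z']
    P=np.stack([(u-c['cx'])/c['fx']*z,-(v-c['cy'])/c['fy']*z,-z],-1)
    return P@c['T'][:3,:3].T+c['T'][:3,3]
def save(c,n): cv2.imwrite('pics/'+n,c['pixels'][:,:,::-1])
E
python3 - <<'E'
from h import *
np.set_printoptions(precision=4,suppress=True)
print(r.get_state())
for n in ['scene','side']:
    c=cam(n); save(c,n+'0.png'); print(n,{k:c[k] for k in c if k not in('pixels','range_z')})
    P=cloud(c)
    for t in ['bin','drainer','jar0_mid','lid0_mid','snack_box','ramekin','spoon','back_rim','left_rim','right_rim','peg0','peg1','peg2']:
        for d in r.tip_of(t,n)[:6]:
            u,v=map(int,np.round(d['at'])); 
            p=P[v,u] if 0<=u<640 and 0<=v<480 else None
            print(t,round(d['conf'],2),u,v,p)
E
```

```text
{'time_s': 0.0, 'joints': array([-50.0144,  20.5903,   0.6335,  -0.022 , -70.1355, -16.5059]), 'qd': array([-0.0618,  0.0148, -0.0645,  0.0044, -0.0154, -0.131 ]), 'joint_torque': array([  0.0001, -58.2717,  29.3048,   6.9971,   0.0067,  -0.0002]), 'tcp_pos': array([ 0.2687, -0.6187,  0.2256]), 'eef_rot': array([ 179.9057,   -0.0064, -156.5277]), 'contact_force': array([-0.4382,  0.2232,  0.4491]), 'moment': array([0.0584, 0.0246, 0.0161]), 'gripper_force': 0.0, 'gripper_width': 0.08773949123598362}
scene {'fx': 544.1565005874836, 'fy': 544.1565005874836, 'cx': 326.481802134411, 'cy': 238.72514373348295, 'position': array([ 1.3117, -0.7071,  0.9943]), 'attitude': array([47.9765,  0.1918, 47.9532]), 'T': array([[ 0.6697, -0.4955,  0.5532,  1.3117],
       [ 0.7426,  0.4502, -0.4959, -0.7071],
       [-0.0033,  0.7429,  0.6694,  0.9943],
       [ 0.    ,  0.    ,  0.    ,  1.    ]])}
bin 0.62 220 303 [ 0.5455 -0.3429  0.068 ]
drainer 0.95 410 222 [0.6205 0.2188 0.0337]
drainer 0.38 320 208 [0.4502 0.0423 0.0768]
jar0_mid 0.69 319 211 [0.4466 0.0417 0.0646]
lid0_mid 0.77 361 276 [ 0.666
[... 1597 characters left out ...]
k_rim 0.67 363 162 [ 0.4873 -0.3     0.0898]
back_rim 0.22 357 183 [ 0.4924 -0.2732  0.048 ]
left_rim 0.67 357 182 [ 0.4934 -0.2775  0.0471]
left_rim 0.52 365 160 [ 0.4856 -0.3127  0.0861]
left_rim 0.21 209 358 [0.6228 0.2508 0.0524]
right_rim 0.82 366 167 [ 0.4874 -0.3404  0.0431]
right_rim 0.16 364 163 [ 0.4846 -0.2984  0.0888]
peg0 0.64 208 358 [0.6253 0.2502 0.0501]
peg0 0.63 175 408 [0.6343 0.355  0.0583]
peg0 0.53 239 315 [0.6107 0.1463 0.0448]
peg1 0.64 208 358 [0.6253 0.2502 0.0501]
peg1 0.63 175 408 [0.6343 0.355  0.0583]
peg1 0.53 239 315 [0.6107 0.1463 0.0448]
peg2 0.64 208 358 [0.6253 0.2502 0.0501]
peg2 0.63 175 408 [0.6343 0.355  0.0583]
peg2 0.53 239 315 [0.6107 0.1463 0.0448]
```

View pics/scene0.png

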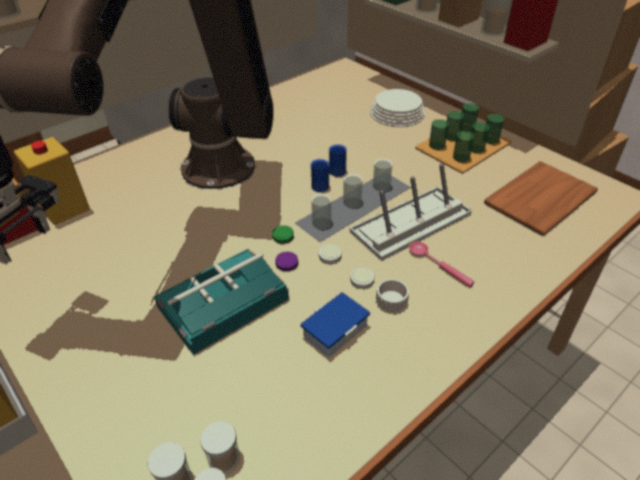

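View pics/side0.png

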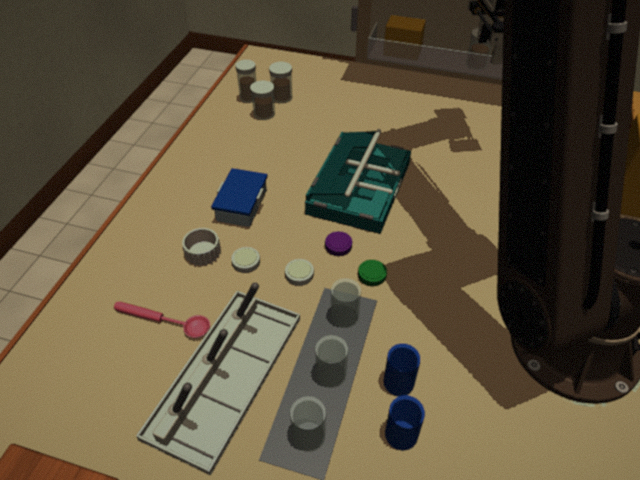

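Scene: the clear jars are at (321,211), (353,189) and (383,173). The blue look-alike jars at (320,175) and (338,160) are not meant. The white lids are at (330,253) and (362,277). The green disc (283,233) and purple disc (287,261) are look-alikes, and the ramekin is at (393,295). The bin is at (222,300), its back wall bar running from (172,300) to (264,257). The pegs are at (388,212), (417,198) and (446,187). The side view agrees.

```bash
cat >> h.py <<'E'
def K(c): return np.array([[c['fx'],0,c['cx']],[0,c['fy'],c['cy']],[0,0,1]])
def proj(c,p):
    q=np.linalg.inv(c['T'])@np.r_[p,1]; return np.array([c['cx']+c['fx']*q[0]/-q[2], c['cy']+c['fy']*q[1]/q[2]])
def rows(wps,s=None):
    """wps: list of (pos, Rot, claw) in world -> travel/dr rows from the present pose"""
    s=s or r.get_state(); R0=R.from_euler('xyz',s['eef_rot'],degrees=True); p0=np.array(s['tcp_pos'])
    for p,q,cl in wps:
        t=R0.inv().apply(np.array(p)-p0)/.5; w=(R0.inv()*q).as_rotvec(degrees=True)/360
        print('  ',[float(x) for x in np.round(t,3)+0.],[float(x) for x in np.round(w,3)+0.],cl)
def down(yaw): return R.from_euler('xyz',[180,0,yaw],degrees=True)
E
python3 - <<'E'
from h import *
np.set_printoptions(precision=4,suppress=True)
for n in ['scene','side']:
    c=cam(n);P=cloud(c)
    hsv=cv2.cvtColor(c['pixels'],cv2.COLOR_RGB2HSV)
    m=(hsv[...,0]>80)&(hsv[...,0]<97)&(hsv[...,1]>120)&(P[...,2]>.015)
    q=P[m]; q=q[(abs(q[:,0]-.53)<.2)&(abs(q[:,1]+.33)<.2)]
    print(n,'bin',len(q),cv2.minAreaRect(q[:,:2].astype(np.float32)),np.percentile(q[:,2],[2,50,98]))
    b=(abs(P[...,0]-.53)<.2)&(abs(P[...,1]+.33)<.2)&(hsv[...,1]<90)&(P[...,2]>.045)
    x=P[b]; print('bar',len(x),cv2.fitLine(x[:,:2].astype(np.float32),cv2.DIST_HUBER,0,.005,.01).ravel(),x.mean(0))
    # objects of height
    m=(P[...,2]>.008)&(P[...,2]<.13)&(P[...,0]>.3)&(P[...,0]<.9)&(P[...,1]>-.2)&(P[...,1]<.5)&(c['range_z']>0)
    k,l,st,ce=cv2.connectedComponentsWithStats(m.astype(np.uint8))
    for i in range(1,k):
        if st[i,4]>80:
            q=P[l==i]; t=np.percentile(q[:,2],95); tp=q[q[:,2]>t-.008]
            print(ce[i].round(),st[i,4],'top',t.round(4),((tp.min(0)+tp.max(0))/2)[:2],np.median(c['pixels'][l==i],0))
w=cam('wrist'); print(w['hand_eye'],w['fx'],w['cx'],w['cy'])
E
```

```text
scene bin 2958 ((0.46674665808677673, -0.32705456018447876), (0.2870292365550995, 0.2413952648639679), 86.71859741210938) [0.0168 0.0443 0.0824]
bar 7086 [ 0.482  -0.8762  0.4444 -0.4799] [ 0.4376 -0.4281  0.5488]
[342. 163.] 157 top 0.086 [0.3046 0.2636] [18. 32. 60.]
[382. 173.] 551 top 0.0877 [0.4262 0.3141] [99. 99. 87.]
[321. 176.] 425 top 0.0879 [0.3168 0.1696] [17. 32. 61.]
[352. 189.] 591 top 0.0879 [0.4219 0.1917] [98. 98. 88.]
[417. 226.] 3115 top 0.1043 [0.6035 0.247 ] [133. 113. 106.]
[321. 210.] 645 top 0.0877 [0.4311 0.0632] [90. 93. 87.]
[517. 215.] 659 top 0.0223 [0.7827 0.4824] [142.  89.  56.]
[282. 233.] 307 top 0.0224 [ 0.4063 -0.055 ] [ 52. 123.  61.]
[329. 253.] 334 top 0.0229 [ 0.5479 -0.0133] [193.5 196.  164. ]
[247. 253.] 90 top 0.0473 [ 0.4319 -0.1874] [ 77.5 130.  119.5]
[286. 260.] 352 top 0.0224 [ 0.4927 -0.1135] [107.  49. 119.]
[275. 276.] 205 top 0.0878 [ 0.5043 -0.1928] [68. 99. 92.]
[362. 277.] 387 top 0.0223 [ 0.666  -0.0126] [193. 196. 164.]
[392. 294.] 747 top 0.044 [ 0.7643 -0.009 ] [105.  95.  86.]
[343. 316.] 1639 top 0.0553 [ 0.7417 -0.1502] 
[... 559 characters left out ...]
 0.5478 -0.0118] [156. 160. 123.]
[372. 271.] 597 top 0.0223 [ 0.4037 -0.0547] [29. 93. 35.]
[344. 301.] 1266 top 0.0879 [0.4304 0.0613] [62. 64. 57.]
[202. 368.] 5914 top 0.0863 [0.6011 0.2495] [125.  91.  82.]
[330. 360.] 1437 top 0.0878 [0.4204 0.1907] [78. 81. 72.]
[393. 366.] 753 top 0.0877 [0.3142 0.1708] [10. 19. 42.]
[307. 422.] 1628 top 0.088 [0.4236 0.3115] [86. 88. 79.]
[388. 417.] 97 top 0.088 [0.3023 0.2642] [38. 42. 45.]
[ 49. 464.] 1834 top 0.0217 [0.7823 0.4847] [110.   59.5  31. ]
[[ 0.0002  0.967   0.2549  0.0673]
 [ 1.     -0.0002 -0.     -0.0003]
 [ 0.      0.2549 -0.967  -0.1585]
 [ 0.      0.      0.      1.    ]] 409.30266837918197 315.15439010386655 246.95039560925338
```

```bash
python3 - <<'E'
from h import *
s=r.get_state()
rows([([.494,-.309,.28],down(-93.25),1)])
c=cam('side');P=cloud(c);print([P[v,u].round(4) for u,v in [(270,240),(150,200),(420,240),(300,120)]])
E
```

```text
[-0.66, 0.389, -0.107] [0.0, 0.0, -0.176] 1
[array([ 0.6389, -0.0875,  0.0009]), array([ 0.9514, -0.1237,  0.0029]), array([ 0.3244, -0.1816,  0.0031]), array([ 0.7166, -0.5313,  0.0008])]
```

>>> {"fn": "jog_arm", "kwargs": {"travel": [[-0.66, 0.389, -0.107], [-0.66, 0.389, -0.107], [-0.66, 0.389, -0.107], [-0.66, 0.389, -0.107], [-0.66, 0.389, -0.107], [-0.66, 0.389, -0.107], [-0.66, 0.389, -0.107], [-0.66, 0.389, -0.107], [-0.66, 0.389, -0.107], [-0.66, 0.389, -0.107]], "dr": [[0, 0, -0.176], [0, 0, -0.176], [0, 0, -0.176], [0, 0, -0.176], [0, 0, -0.176], [0, 0, -0.176], [0, 0, -0.176], [0, 0, -0.176], [0, 0, -0.176], [0, 0, -0.176]], "claw": [1, 1, 1, 1, 1, 1, 1, 1, 1, 1], "newtons": 12}}

```text
time_s: 2.85
tcp_pos: [0.4932, -0.3103, 0.2798]
eef_rot: [180.0, 0.0, -93.3]
contact_force: [-0.1, -0.2, -0.3]
gripper_width: 0.0875
gripper_force: 0.0
```

```bash
python3 - <<'E'
from h import *
np.set_printoptions(precision=4,suppress=True)
s=r.get_state();print(s['tcp_pos'],s['eef_rot'],s['joints'],s['time_s'])
w=cam('wrist');save(w,'w1.png');P=cloud(w)
for t in ['back_rim','left_rim','right_rim','back_hinge','left_hinge','right_hinge','bin']:
    for d in r.tip_of(t,'wrist')[:2]:
        u,v=np.round(d['at']).astype(int); print(t,round(d['conf'],2),u,v,P[v,u] if 0<=u<640 and 0<=v<480 else '')
E
```

```text
[ 0.4932 -0.3103  0.2798] [179.9697   0.0021 -93.286 ] [-12.9566  10.1833  -6.4989   0.0032 -73.3481   9.6697] 2.85
back_rim 0.86 320 216 [ 0.4899 -0.3142  0.0902]
left_rim 0.76 315 248 [ 0.496  -0.2843  0.0842]
right_rim 0.59 315 177 [ 0.4924 -0.3472  0.085 ]
back_hinge 0.94 229 210 [ 0.5745 -0.3191  0.0597]
bin 0.94 316 204 [ 0.4928 -0.3243  0.0869]
```

View pics/w1.png

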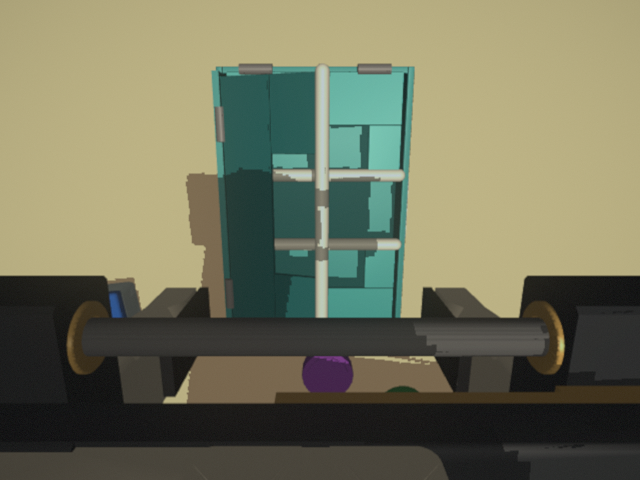

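The picture shows the bin from above. The back wall's bar is at column 322, rows 68–318, and the side bars at rows 175 and 244 pass under it. The back hinges are on the left at columns 220–229, so the bin's +x points away from the robot. The back bar stands high, at about 84 mm, so the wall already leans up a little.

```bash
python3 - <<'E'
from h import *
np.set_printoptions(precision=4,suppress=True)
w=cam('wrist');P=cloud(w);hsv=cv2.cvtColor(w['pixels'],cv2.COLOR_RGB2HSV)
sub=np.zeros((480,640),bool);sub[80:270,308:336]=1
b=sub&(hsv[...,1]<90)&(P[...,2]>.07)
x=P[b];print('bar',len(x),cv2.fitLine(x[:,:2].astype(np.float32),cv2.DIST_HUBER,0,.005,.01).ravel(),np.percentile(x[:,2],[5,50,95]))
# silhouette of bin: teal & z>.03
m=(hsv[...,0]>75)&(hsv[...,0]<97)&(hsv[...,1]>90)&(P[...,2]>.030)&(P[...,2]<.046)
m[300:]=0
# right edge (front rim, low x): per row, rightmost teal; left: leftmost
F=[];B=[]
for v in range(90,250,4):
    i=np.where(m[v,200:430])[0]+200
    if len(i): F.append(atz(w,i.max(),v,.04)[:2]);B.append(atz(w,i.min(),v,.04)[:2])
for E in(F,B): print('edge',cv2.fitLine(np.array(E,np.float32),cv2.DIST_HUBER,0,.005,.01).ravel())
T=[]
for u in range(280,400,6):
    i=np.where(m[40:120,u])[0]+40
    if len(i):T.append(atz(w,u,i.min(),.04)[:2])
print('right',cv2.fitLine(np.array(T,np.float32),cv2.DIST_HUBER,0,.005,.01).ravel())
for v in(130,210,290): print([P[v,u].round(4) for u in (222,230,240,255,268)])
print('side bars',[P[v,u].round(4) for u,v in((390,175),(390,244),(285,175),(285,244))])
s=cam('side');Q=cloud(s);hs=cv2.cvtColor(s['pixels'],cv2.COLOR_RGB2HSV)
m=(hs[...,0]>75)&(hs[...,0]<97)&(hs[...,1]>90)&(Q[...,2]>.030)&(Q[...,2]<.046)&(abs(Q[...,0]-.5)<.15)&(abs(Q[...,1]+.31)<.17)
print('side',m.sum(),cv2.minAreaRect(Q[m][:,:2].astype(np.float32)))
E
```

```text
bar 2723 [ 0.0555  0.9985  0.4867 -0.3487] [0.0852 0.0889 0.0907]
edge [ 0.057   0.9984  0.4041 -0.3447]
edge [ 0.4808 -0.8768  0.4331 -0.3463]
right [ 0.9968 -0.0797  0.4683 -0.4394]
[array([ 0.5735, -0.3899,  0.0612]), array([ 0.5666, -0.3895,  0.0604]), array([ 0.5569, -0.3889,  0.0652]), array([ 0.5434, -0.3881,  0.0674]), array([ 0.5315, -0.3873,  0.0725])]
[array([ 0.5828, -0.3178,  0.056 ]), array([ 0.5744, -0.318 ,  0.0603]), array([ 0.5645, -0.318 ,  0.0633]), array([ 0.5499, -0.3179,  0.0678]), array([ 0.5376, -0.3177,  0.0705])]
[array([ 0.6068, -0.2173, -0.0003]), array([ 0.5827, -0.2393,  0.0612]), array([ 0.5727, -0.2391,  0.0621]), array([ 0.557 , -0.2404,  0.0679]), array([ 0.5441, -0.2409,  0.071 ])]
side bars [array([ 0.423 , -0.341 ,  0.0488]), array([ 0.4234, -0.2738,  0.0481]), array([ 0.5217, -0.3464,  0.0473]), array([ 0.5266, -0.2795,  0.0484])]
side 1896 ((0.4930728077888489, -0.3092089593410492), (0.2641962468624115, 0.17738457024097443), 86.33023834228516)
```

```bash
cat >> h.py <<'E'
class S(dict): pass
def calls(*cs,start=None):
    s=r.get_state() if start is None else dict(tcp_pos=start[0],eef_rot=start[1].as_euler('xyz',degrees=True))
    for i,w in enumerate(cs):
        print('call',i); rows(w,s); s=dict(tcp_pos=w[-1][0],eef_rot=w[-1][1].as_euler('xyz',degrees=True))
BIN=np.array([.494,-.3105,0]); BR=R.from_euler('z',-3.25,degrees=True)
def b2w(*p): return BIN+BR.apply(p)
E
python3 - <<'E'
from h import *
q=down(-93.25)
def bar(a,dz=-.017): return b2w(.084-.094*np.cos(a),0,.056+.001+.094*np.sin(a)+dz)
g=bar(.29)
print(g)
arc=[bar(a) for a in np.r_[np.linspace(.29,1.571,17)[1:],1.6,1.63,1.63,1.63]]
up=bar(1.63)
calls([(g+[0,0,.09],q,.37)],[(g,q,.37)],[(p,q,0) for p in arc[:10]],[(p,q,0) for p in arc[10:]],[(up,q,.37),(up+[0,0,.12],q,.37)])
E
```

```text
[ 0.48793485 -0.3101556   0.06687951]
call 0
   [0.003, 0.012, 0.246] [0.0, 0.0, 0.0] 0.37
call 1
   [0.0, 0.0, 0.18] [0.0, 0.0, 0.0] 0.37
call 2
   [0.0, -0.005, -0.014] [0.0, 0.0, 0.0] 0
   [0.0, -0.011, -0.028] [0.0, 0.0, 0.0] 0
   [0.0, -0.018, -0.041] [0.0, 0.0, 0.0] 0
   [0.0, -0.026, -0.054] [0.0, 0.0, 0.0] 0
   [0.0, -0.035, -0.066] [0.0, 0.0, 0.0] 0
   [0.0, -0.045, -0.077] [0.0, 0.0, 0.0] 0
   [0.0, -0.056, -0.088] [0.0, 0.0, 0.0] 0
   [0.0, -0.068, -0.097] [0.0, 0.0, 0.0] 0
   [0.0, -0.08, -0.106] [0.0, 0.0, 0.0] 0
   [0.0, -0.093, -0.113] [0.0, 0.0, 0.0] 0
call 3
   [0.0, -0.014, -0.006] [0.0, 0.0, 0.0] 0
   [0.0, -0.028, -0.012] [0.0, 0.0, 0.0] 0
   [0.0, -0.042, -0.016] [0.0, 0.0, 0.0] 0
   [0.0, -0.057, -0.019] [0.0, 0.0, 0.0] 0
   [0.0, -0.072, -0.021] [0.0, 0.0, 0.0] 0
   [0.0, -0.087, -0.021] [0.0, 0.0, 0.0] 0
   [0.0, -0.092, -0.021] [0.0, 0.0, 0.0] 0
   [0.0, -0.098, -0.021] [0.0, 0.0, 0.0] 0
   [0.0, -0.098, -0.021] [0.0, 0.0, 0.0] 0
   [0.0, -0.098, -0.021] [0.0, 0.0, 0.0] 0
call 4
   [0.0, 0.0, 0.0] [0.0, 0.0, 0.0] 0.37
   [0.0, 0.0, -0.24] [0.0, 0.0, 0.0] 0.37
```

>>> {"fn": "jog_arm", "kwargs": {"travel": [[0.003, 0.012, 0.246], [0.003, 0.012, 0.246], [0.003, 0.012, 0.246], [0.003, 0.012, 0.246], [0.003, 0.012, 0.28], [0.003, 0.012, 0.32], [0.003, 0.012, 0.36], [0.003, 0.012, 0.4], [0.003, 0.012, 0.426], [0.003, 0.012, 0.426]], "dr": [[0, 0, 0], [0, 0, 0], [0, 0, 0], [0, 0, 0], [0, 0, 0], [0, 0, 0], [0, 0, 0], [0, 0, 0], [0, 0, 0], [0, 0, 0]], "claw": [0.37, 0.37, 0.37, 0.37, 0.37, 0.37, 0.37, 0.37, 0.37, 0.37]}}

```text
time_s: 4.6
tcp_pos: [0.488, -0.3104, 0.0669]
eef_rot: [180.0, 0.0, -93.2]
contact_force: [-0.3, 0.1, -0.4]
gripper_width: 0.0324
gripper_force: 0.0
```

>>> {"fn": "jog_arm", "kwargs": {"travel": [[0, 0, 0], [0, 0, 0], [0, 0, 0], [0, 0, 0], [0, 0, 0], [0, 0, 0], [0, 0, 0], [0, -0.005, -0.014], [0, -0.011, -0.028], [0, -0.018, -0.041]], "dr": [[0, 0, 0], [0, 0, 0], [0, 0, 0], [0, 0, 0], [0, 0, 0], [0, 0, 0], [0, 0, 0], [0, 0, 0], [0, 0, 0], [0, 0, 0]], "claw": [0, 0, 0, 0, 0, 0, 0, 0, 0, 0]}}

```text
time_s: 5.85
tcp_pos: [0.4958, -0.3108, 0.0876]
eef_rot: [179.8, 0.0, -93.2]
contact_force: [-6.0, -2.4, -0.1]
gripper_width: 0.0115
gripper_force: 12.0
```

>>> {"fn": "jog_arm", "kwargs": {"travel": [[0, -0.008, -0.013], [0, -0.017, -0.025], [0, -0.027, -0.036], [0, -0.038, -0.047], [0, -0.05, -0.056], [0, -0.062, -0.065], [0, -0.075, -0.072], [0, -0.089, -0.078], [0, -0.103, -0.084], [0, -0.117, -0.088]], "dr": [[0, 0, 0], [0, 0, 0], [0, 0, 0], [0, 0, 0], [0, 0, 0], [0, 0, 0], [0, 0, 0], [0, 0, 0], [0, 0, 0], [0, 0, 0]], "claw": [0, 0, 0, 0, 0, 0, 0, 0, 0, 0]}}

```text
time_s: 7.1
tcp_pos: [0.556, -0.3143, 0.1327]
eef_rot: [-180.0, -0.0, -93.1]
contact_force: [-4.0, -1.8, 3.9]
gripper_width: 0.0115
gripper_force: 12.0
```

>>> {"fn": "jog_arm", "kwargs": {"travel": [[0, -0.015, -0.003], [0, -0.03, -0.005], [0, -0.045, -0.005], [0, -0.05, -0.005], [0, -0.056, -0.005], [0, -0.056, -0.005], [0, -0.056, -0.005], [0, -0.056, -0.005], [0, -0.056, -0.005], [0, -0.056, -0.005]], "dr": [[0, 0, 0], [0, 0, 0], [0, 0, 0], [0, 0, 0], [0, 0, 0], [0, 0, 0], [0, 0, 0], [0, 0, 0], [0, 0, 0], [0, 0, 0]], "claw": [0, 0, 0, 0, 0, 0, 0, 0, 0, 0]}}

```text
time_s: 8.35
tcp_pos: [0.5777, -0.3155, 0.1338]
eef_rot: [179.4, 0.1, -93.2]
contact_force: [-22.3, 0.7, 14.9]
gripper_width: 0.0114
gripper_force: 12.0
```

```bash
python3 - <<'E'
from h import *
s=r.get_state();print(s['tcp_pos'],s['contact_force'],s['gripper_width'])
c=cam('side');save(c,'s2.png');P=cloud(c)
E
```

```text
[ 0.57774199 -0.31547457  0.13382077] [-22.29297501   0.72266041  14.91679892] 0.01141447643060787
```

>>> {"fn": "jog_arm", "kwargs": {"travel": [[0, -0.045, -0.005], [0, -0.045, -0.005], [0, -0.045, -0.005], [0, -0.045, -0.005], [0, -0.045, -0.1], [0, -0.045, -0.2], [0, -0.045, -0.3], [0, -0.045, -0.3], [0, -0.045, -0.3], [0, -0.045, -0.3]], "dr": [[0, 0, 0], [0, 0, 0], [0, 0, 0], [0, 0, 0], [0, 0, 0], [0, 0, 0], [0, 0, 0], [0, 0, 0], [0, 0, 0], [0, 0, 0]], "claw": [0.37, 0.37, 0.37, 0.37, 0.37, 0.37, 0.37, 0.37, 0.37, 0.37]}}

```text
time_s: 9.65
tcp_pos: [0.6056, -0.3164, 0.2823]
eef_rot: [179.9, 0.1, -93.2]
contact_force: [-0.2, -0.5, 0.0]
gripper_width: 0.0323
gripper_force: 0.0
```

```bash
python3 - <<'E'
from h import *
np.set_printoptions(precision=4,suppress=True)
s=r.get_state();print(s['tcp_pos'],s['eef_rot'])
for n in('side','scene','wrist'):
    c=cam(n);P=cloud(c); save(c,n+'_b.png')
    for t in ['back_rim','left_rim','right_rim','left_hinge','right_hinge']:
        for d in r.tip_of(t,n)[:2]:
            u,v=np.round(d['at']).astype(int); print(n,t,round(d['conf'],2),u,v,P[v,u] if 0<=u<640 and 0<=v<480 else '')
E
```

```text
[ 0.6056 -0.3164  0.2823] [179.8847   0.0501 -93.1518]
side back_rim 0.8 329 129 [ 0.5749 -0.3222  0.1464]
side left_rim 0.85 356 180 [ 0.5067 -0.3268  0.0088]
side right_rim 0.83 365 165 [ 0.4907 -0.3432  0.0461]
side right_rim 0.65 210 359 [0.6213 0.2508 0.0497]
side left_hinge 0.73 345 211 [ 0.4965 -0.185   0.0393]
side left_hinge 0.59 243 204 [ 0.7127 -0.1259  0.0541]
side right_hinge 0.73 374 143 [ 0.4902 -0.4342  0.0445]
scene left_rim 0.88 234 285 [ 0.5016 -0.2775  0.0453]
scene right_rim 0.84 209 299 [ 0.5765 -0.3804  0.1356]
scene left_hinge 0.95 265 269 [ 0.5851 -0.2395  0.1359]
scene right_hinge 0.77 173 316 [ 0.4867 -0.4338  0.0438]
wrist back_rim 0.8 352 230 [ 0.6029 -0.3848  0.4426]
wrist left_rim 0.85 426 244 [ 0.4992 -0.2786  0.0492]
wrist right_rim 0.66 430 177 [ 0.4958 -0.3441  0.0475]
wrist right_rim 0.2 440 72 [ 0.4863 -0.438   0.0404]
wrist right_hinge 0.97 440 70 [ 0.487  -0.4394  0.0425]
```

View pics/wrist_b.png

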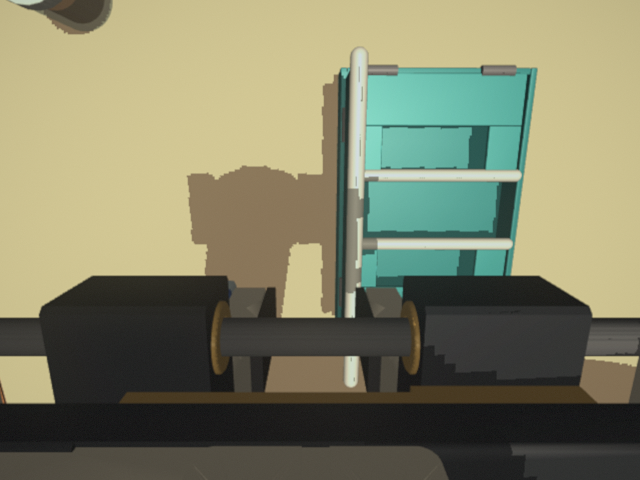

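The picture shows the back wall standing, its bar edge-on from (358,50) to (350,385). The side bars lie at rows 175 and 244, with slots at columns 384–475.

```bash
python3 - <<'E'
from h import *
q=down(176.75)
for sg in(1,-1):
    def bar(a,dz=-.017): return b2w(0,sg*(.128-.094*np.cos(a)),.041+.094*np.sin(a)+dz)
    g=bar(0); up=bar(1.62); A=[bar(a) for a in np.r_[np.linspace(0,1.571,15)[1:],1.6,1.62]]
    print(sg,g)
    calls([(g+[0,0,.18],q,.37)],[(g,q,.37)],[(g,q,0)]+[(p,q,0) for p in A[:7]],[(p,q,0) for p in A[7:]],[(bar(1.571),q,.37),(bar(1.571)+[0,0,.1],q,.37)])
E
```

```text
1 [ 0.49592755 -0.27655468  0.024     ]
call 0
   [-0.068, 0.224, 0.16] [0.0, 0.0, 0.25] 0.37
call 1
   [0.0, 0.0, 0.36] [0.0, 0.0, 0.0] 0.37
call 2
   [0.0, 0.0, 0.0] [0.0, 0.0, 0.0] 0
   [0.0, 0.001, -0.021] [0.0, 0.0, 0.0] 0
   [0.0, 0.005, -0.042] [0.0, 0.0, 0.0] 0
   [0.0, 0.011, -0.062] [0.0, 0.0, 0.0] 0
   [0.0, 0.019, -0.082] [0.0, 0.0, 0.0] 0
   [0.0, 0.029, -0.1] [0.0, 0.0, 0.0] 0
   [0.0, 0.041, -0.117] [0.0, 0.0, 0.0] 0
   [0.0, 0.055, -0.133] [0.0, 0.0, 0.0] 0
call 3
   [0.0, 0.016, -0.014] [0.0, 0.0, 0.0] 0
   [0.0, 0.033, -0.026] [0.0, 0.0, 0.0] 0
   [0.0, 0.051, -0.036] [0.0, 0.0, 0.0] 0
   [0.0, 0.071, -0.045] [0.0, 0.0, 0.0] 0
   [0.0, 0.091, -0.05] [0.0, 0.0, 0.0] 0
   [0.0, 0.112, -0.054] [0.0, 0.0, 0.0] 0
   [0.0, 0.133, -0.055] [0.0, 0.0, 0.0] 0
   [0.0, 0.138, -0.055] [0.0, 0.0, 0.0] 0
   [0.0, 0.142, -0.055] [0.0, 0.0, 0.0] 0
call 4
   [0.0, -0.009, 0.0] [0.0, 0.0, 0.0] 0.37
   [0.0, -0.009, -0.2] [0.0, 0.0, 0.0] 0.37
-1 [ 0.49207245 -0.34444532  0.024     ]
call 0
   [0.068, 0.224, 0.16] [0.0, 0.0, 0.25] 0.37
call 1
   [0.0, 0.0, 0.36] [0.0, 0.0, 0.0] 0.37
call 2
   [0.0, 0.0, 0.0] [0.0, 0.0, 0.0] 0
   [0.0, -0.001, -0.021] [0.0, 0.0, 0.0] 0
   [0.0, -0.005, -0.042] [0.0, 0.0, 0.0] 0
   [0.0, -0.011, -0.062] [0.0, 0.0, 0.0] 0
   [0.0, -0.019, -0.082] [0.0, 0.0, 0.0] 0
   [0.0, -0.029, -0.1] [0.0, 0.0, 0.0] 0
   [0.0, -0.041, -0.117] [0.0, 0.0, 0.0] 0
   [0.0, -0.055, -0.133] [0.0, 0.0, 0.0] 0
call 3
   [0.0, -0.016, -0.014] [0.0, 0.0, 0.0] 0
   [0.0, -0.033, -0.026] [0.0, 0.0, 0.0] 0
   [0.0, -0.051, -0.036] [0.0, 0.0, 0.0] 0
   [0.0, -0.071, -0.045] [0.0, 0.0, 0.0] 0
   [0.0, -0.091, -0.05] [0.0, 0.0, 0.0] 0
   [0.0, -0.112, -0.054] [0.0, 0.0, 0.0] 0
   [0.0, -0.133, -0.055] [0.0, 0.0, 0.0] 0
   [0.0, -0.138, -0.055] [0.0, 0.0, 0.0] 0
   [0.0, -0.142, -0.055] [0.0, 0.0, 0.0] 0
call 4
   [0.0, 0.009, 0.0] [0.0, 0.0, 0.0] 0.37
   [0.0, 0.009, -0.2] [0.0, 0.0, 0.0] 0.37
```

>>> {"fn": "jog_arm", "kwargs": {"travel": [[-0.068, 0.224, 0], [-0.068, 0.224, 0.08], [-0.068, 0.224, 0.16], [-0.068, 0.224, 0.16], [-0.068, 0.224, 0.16], [-0.068, 0.224, 0.16], [-0.068, 0.224, 0.16], [-0.068, 0.224, 0.16], [-0.068, 0.224, 0.16], [-0.068, 0.224, 0.16]], "dr": [[0, 0, 0.25], [0, 0, 0.25], [0, 0, 0.25], [0, 0, 0.25], [0, 0, 0.25], [0, 0, 0.25], [0, 0, 0.25], [0, 0, 0.25], [0, 0, 0.25], [0, 0, 0.25]], "claw": [0.37, 0.37, 0.37, 0.37, 0.37, 0.37, 0.37, 0.37, 0.37, 0.37]}}

```text
time_s: 11.8
tcp_pos: [0.4959, -0.2768, 0.2042]
eef_rot: [-180.0, 0.0, 176.9]
contact_force: [0.5, -0.4, 0.8]
gripper_width: 0.0324
gripper_force: 0.0
```

>>> {"fn": "jog_arm", "kwargs": {"travel": [[0, 0, 0.06], [0, 0, 0.12], [0, 0, 0.18], [0, 0, 0.24], [0, 0, 0.28], [0, 0, 0.31], [0, 0, 0.34], [0, 0, 0.36], [0, 0, 0.36], [0, 0, 0.36]], "dr": [[0, 0, 0], [0, 0, 0], [0, 0, 0], [0, 0, 0], [0, 0, 0], [0, 0, 0], [0, 0, 0], [0, 0, 0], [0, 0, 0], [0, 0, 0]], "claw": [0.37, 0.37, 0.37, 0.37, 0.37, 0.37, 0.37, 0.37, 0.37, 0.37]}}

```text
time_s: 13.05
tcp_pos: [0.4963, -0.2769, 0.0245]
eef_rot: [-180.0, 0.0, 176.9]
contact_force: [0.3, 1.4, 0.6]
gripper_width: 0.0323
gripper_force: 0.0
```

>>> {"fn": "jog_arm", "kwargs": {"travel": [[0, 0, 0], [0, 0, 0], [0, 0, 0], [0, 0, 0], [0, 0, 0], [0, 0, 0], [0, 0.001, -0.021], [0, 0.005, -0.042], [0, 0.011, -0.062], [0, 0.019, -0.082]], "dr": [[0, 0, 0], [0, 0, 0], [0, 0, 0], [0, 0, 0], [0, 0, 0], [0, 0, 0], [0, 0, 0], [0, 0, 0], [0, 0, 0], [0, 0, 0]], "claw": [0, 0, 0, 0, 0, 0, 0, 0, 0, 0]}}

```text
time_s: 14.3
tcp_pos: [0.4966, -0.2684, 0.0659]
eef_rot: [-179.9, 0.0, 176.8]
contact_force: [-0.6, -5.3, -0.6]
gripper_width: 0.0116
gripper_force: 12.0
```

>>> {"fn": "jog_arm", "kwargs": {"travel": [[0, 0.01, -0.018], [0, 0.022, -0.035], [0, 0.036, -0.051], [0, 0.052, -0.065], [0, 0.069, -0.077], [0, 0.087, -0.087], [0, 0.107, -0.096], [0, 0.127, -0.101], [0, 0.148, -0.105], [0, 0.169, -0.106]], "dr": [[0, 0, 0], [0, 0, 0], [0, 0, 0], [0, 0, 0], [0, 0, 0], [0, 0, 0], [0, 0, 0], [0, 0, 0], [0, 0, 0], [0, 0, 0]], "claw": [0, 0, 0, 0, 0, 0, 0, 0, 0, 0]}}

```text
time_s: 15.55
tcp_pos: [0.5017, -0.1829, 0.1188]
eef_rot: [-180.0, 0.1, 176.9]
contact_force: [0.8, -25.3, 2.9]
gripper_width: 0.0124
gripper_force: 12.2
```

>>> {"fn": "jog_arm", "kwargs": {"travel": [[0, 0.005, 0], [0, 0.01, 0], [0, 0.013, 0], [0, 0.013, 0], [0, 0.013, 0], [0, 0.013, 0], [0, 0.013, 0], [0, 0.013, 0], [0, 0.013, 0], [0, 0.013, 0]], "dr": [[0, 0, 0], [0, 0, 0], [0, 0, 0], [0, 0, 0], [0, 0, 0], [0, 0, 0], [0, 0, 0], [0, 0, 0], [0, 0, 0], [0, 0, 0]], "claw": [0, 0, 0, 0, 0, 0, 0, 0, 0, 0]}}

```text
time_s: 16.8
tcp_pos: [0.5019, -0.1795, 0.1188]
eef_rot: [-179.7, 0.0, 176.9]
contact_force: [2.6, -24.5, 1.1]
gripper_width: 0.0194
gripper_force: 12.0
```

>>> {"fn": "jog_arm", "kwargs": {"travel": [[0, -0.006, 0], [0, -0.006, 0], [0, -0.006, 0], [0, -0.006, 0], [0, -0.006, -0.08], [0, -0.006, -0.18], [0, -0.006, -0.2], [0, -0.006, -0.2], [0, -0.006, -0.2], [0, -0.006, -0.2]], "dr": [[0, 0, 0], [0, 0, 0], [0, 0, 0], [0, 0, 0], [0, 0, 0], [0, 0, 0], [0, 0, 0], [0, 0, 0], [0, 0, 0], [0, 0, 0]], "claw": [0.37, 0.37, 0.37, 0.37, 0.37, 0.37, 0.37, 0.37, 0.37, 0.37]}}

```text
time_s: 18.05
tcp_pos: [0.5007, -0.1793, 0.2168]
eef_rot: [180.0, -0.1, 176.8]
contact_force: [0.3, 1.2, 0.0]
gripper_width: 0.0324
gripper_force: 0.0
```

```bash
python3 - <<'E'
from h import *
s=r.get_state();print(s['tcp_pos'],s['eef_rot'])
q=down(176.75);g=b2w(0,-.034,.024)
calls([(g+[0,0,.18],q,.37)])
c=cam('scene');save(c,'scene3.png')
E
```

```text
[ 0.50065989 -0.17931151  0.21677969] [ 1.79997922e+02 -1.29371579e-01  1.76839392e+02]
call 0
   [-0.001, -0.331, 0.026] [0.0, 0.0, 0.0] 0.37
```

>>> {"fn": "jog_arm", "kwargs": {"travel": [[0, -0.1, 0], [0, -0.22, 0], [-0.001, -0.331, 0.026], [-0.001, -0.331, 0.12], [-0.001, -0.331, 0.2], [-0.001, -0.331, 0.26], [-0.001, -0.331, 0.32], [-0.001, -0.331, 0.36], [-0.001, -0.331, 0.386], [-0.001, -0.331, 0.386]], "dr": [[0, 0, 0], [0, 0, 0], [0, 0, 0], [0, 0, 0], [0, 0, 0], [0, 0, 0], [0, 0, 0], [0, 0, 0], [0, 0, 0], [0, 0, 0]], "claw": [0.37, 0.37, 0.37, 0.37, 0.37, 0.37, 0.37, 0.37, 0.37, 0.37]}}

```text
time_s: 19.35
tcp_pos: [0.4919, -0.3445, 0.024]
eef_rot: [180.0, -0.1, 176.8]
contact_force: [-0.1, 0.9, 1.0]
gripper_width: 0.0323
gripper_force: 0.0
```

>>> {"fn": "jog_arm", "kwargs": {"travel": [[0, 0, 0], [0, 0, 0], [0, 0, 0], [0, 0, 0], [0, 0, 0], [0, 0, 0], [0, -0.001, -0.021], [0, -0.005, -0.042], [0, -0.011, -0.062], [0, -0.019, -0.082]], "dr": [[0, 0, 0], [0, 0, 0], [0, 0, 0], [0, 0, 0], [0, 0, 0], [0, 0, 0], [0, 0, 0], [0, 0, 0], [0, 0, 0], [0, 0, 0]], "claw": [0, 0, 0, 0, 0, 0, 0, 0, 0, 0]}}

```text
time_s: 20.6
tcp_pos: [0.4924, -0.3566, 0.0664]
eef_rot: [-179.8, 0.1, 176.8]
contact_force: [1.0, -22.6, -16.0]
gripper_width: 0.0118
gripper_force: 12.0
```

```bash
python3 - <<'E'
from h import *
c=cam('scene');cv2.imwrite('pics/z.png',cv2.resize(c['pixels'][180:380,100:340,::-1],None,fx=3,fy=3,interpolation=2))
s=r.get_state();print(s['contact_force'],s['gripper_width'],s['moment'])
E
```

```text
[ -0.49854864 -17.15977842  -9.05397073] 0.01167018226489673 [-6.22161691  0.18868901 -0.04823717]
```

View pics/z.png

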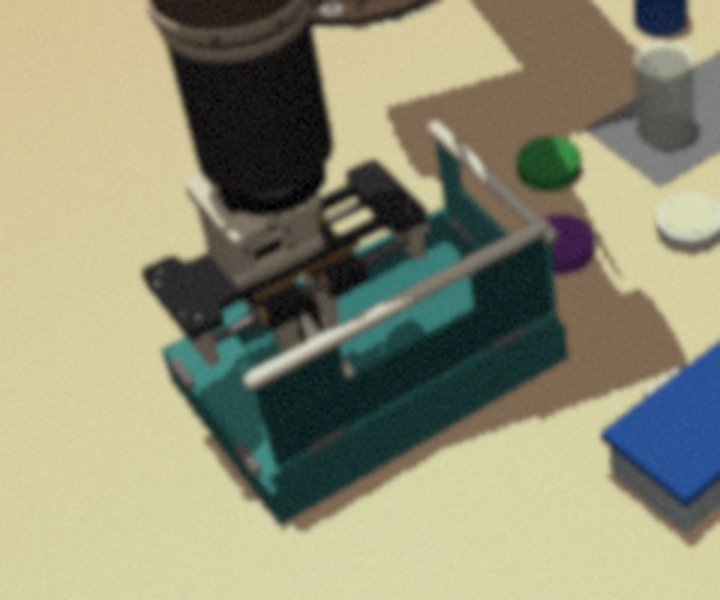

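The picture shows the back and left walls upright, and the gripper holding the right bar part-way up. I'll carry on with the arc.

>>> {"fn": "jog_arm", "kwargs": {"travel": [[0, -0.01, -0.018], [0, -0.022, -0.035], [0, -0.036, -0.051], [0, -0.036, -0.051], [0, -0.036, -0.051], [0, -0.036, -0.051], [0, -0.036, -0.051], [0, -0.036, -0.051], [0, -0.036, -0.051], [0, -0.036, -0.051]], "dr": [[0, 0, 0], [0, 0, 0], [0, 0, 0], [0, 0, 0], [0, 0, 0], [0, 0, 0], [0, 0, 0], [0, 0, 0], [0, 0, 0], [0, 0, 0]], "claw": [0, 0, 0, 0, 0, 0, 0, 0, 0, 0]}}

```text
time_s: 21.9
tcp_pos: [0.4907, -0.3739, 0.0907]
eef_rot: [-179.9, -0.0, 176.8]
contact_force: [0.8, -13.8, -12.9]
gripper_width: 0.0114
gripper_force: 12.0
```

>>> {"fn": "jog_arm", "kwargs": {"travel": [[0, -0.016, -0.014], [0, -0.033, -0.026], [0, -0.051, -0.036], [0, -0.071, -0.045], [0, -0.091, -0.05], [0, -0.112, -0.054], [0, -0.133, -0.055], [0, -0.14, -0.055], [0, -0.144, -0.055], [0, -0.144, -0.055]], "dr": [[0, 0, 0], [0, 0, 0], [0, 0, 0], [0, 0, 0], [0, 0, 0], [0, 0, 0], [0, 0, 0], [0, 0, 0], [0, 0, 0], [0, 0, 0]], "claw": [0, 0, 0, 0, 0, 0, 0, 0, 0, 0]}}

```text
time_s: 23.15
tcp_pos: [0.4872, -0.4408, 0.1197]
eef_rot: [179.7, -0.0, 176.9]
contact_force: [-2.2, 24.3, 15.2]
gripper_width: 0.0128
gripper_force: 12.0
```

>>> {"fn": "jog_arm", "kwargs": {"travel": [[0, 0.01, 0], [0, 0.01, 0], [0, 0.01, 0], [0, 0.01, 0], [0, 0.01, -0.1], [0, 0.01, -0.22], [0, 0.01, -0.22], [0, 0.01, -0.22], [0, 0.01, -0.22], [0, 0.01, -0.22]], "dr": [[0, 0, 0], [0, 0, 0], [0, 0, 0], [0, 0, 0], [0, 0, 0], [0, 0, 0], [0, 0, 0], [0, 0, 0], [0, 0, 0], [0, 0, 0]], "claw": [0.37, 0.37, 0.37, 0.37, 0.37, 0.37, 0.37, 0.37, 0.37, 0.37]}}

```text
time_s: 24.4
tcp_pos: [0.487, -0.4389, 0.2278]
eef_rot: [180.0, -0.1, 176.8]
contact_force: [0.5, -0.3, 0.2]
gripper_width: 0.0326
gripper_force: 0.0
```

```bash
python3 - <<'E'
from h import *
s=r.get_state();print(s['tcp_pos'])
q=down(176.75)
calls([([.65,-.012,.28],q,1)])
E
```

```text
[ 0.48702601 -0.43889245  0.22777764]
call 0
   [-0.278, 0.871, -0.104] [0.0, 0.0, 0.0] 1
```

>>> {"fn": "jog_arm", "kwargs": {"travel": [[0, 0, -0.104], [-0.278, 0.871, -0.104], [-0.278, 0.871, -0.104], [-0.278, 0.871, -0.104], [-0.278, 0.871, -0.104], [-0.278, 0.871, -0.104], [-0.278, 0.871, -0.104], [-0.278, 0.871, -0.104], [-0.278, 0.871, -0.104], [-0.278, 0.871, -0.104]], "dr": [[0, 0, 0], [0, 0, 0], [0, 0, 0], [0, 0, 0], [0, 0, 0], [0, 0, 0], [0, 0, 0], [0, 0, 0], [0, 0, 0], [0, 0, 0]], "claw": [1, 1, 1, 1, 1, 1, 1, 1, 1, 1]}}

```text
time_s: 25.65
tcp_pos: [0.6504, -0.0106, 0.28]
eef_rot: [-180.0, -0.1, 177.0]
contact_force: [-1.3, 0.2, -0.3]
gripper_width: 0.0877
gripper_force: 0.0
```

```bash
python3 - <<'E'
from h import *
np.set_printoptions(precision=4,suppress=True)
s=r.get_state();print(s['tcp_pos'],s['eef_rot'])
for n in('wrist','side','scene'):
    c=cam(n);P=cloud(c);save(c,n+'_l.png')
    print(n)
    m=(c['pixels'].min(2)>110)&(P[...,2]>.012)&(P[...,2]<.03)&(abs(P[...,0]-.6)<.2)&(abs(P[...,1])<.2)
    k,l,st,ce=cv2.connectedComponentsWithStats(m.astype(np.uint8))
    for i in range(1,k):
        if st[i,4]>60:
            q=P[l==i]; print('white',ce[i].round(),st[i,4],cv2.minEnclosingCircle(q[:,:2].astype(np.float32)),np.median(q[:,2]),np.median(c['pixels'][l==i],0))
    for d in r.tip_of('lid0_mid',n): print(d)
    # walls: top bar points
    m=(P[...,2]>.1)&(P[...,2]<.17)&(abs(P[...,0]-.5)<.13)&(abs(P[...,1]+.31)<.17)&(c['range_z']>0)
    if m.sum()>50:
        q=BR.inv().apply(P[m]-BIN)
        for nm,a in(('L',q[(abs(q[:,1]-.128)<.03)&(q[:,0]<.07)]),('R',q[(abs(q[:,1]+.128)<.03)&(q[:,0]<.07)]),('B',q[(abs(q[:,0]-.084)<.03)&(abs(q[:,1])<.1)])):
            if len(a): t=a[a[:,2]>np.percentile(a[:,2],80)];print(nm,len(a),t.mean(0))
E
```

```text
[ 0.6504 -0.0106  0.28  ] [-179.9689   -0.0925  176.9591]
wrist
white [308. 101.] 3078 ((0.5469246506690979, -0.012004771269857883), 0.02988162450492382) 0.018640063455116956 [178. 189. 197.]
white [408. 138.] 535 ((0.5869764685630798, 0.08414627611637115), 0.06176738068461418) 0.01801398540113175 [174. 181. 170.]
white [315. 204.] 748 ((0.6549991369247437, -0.010852298699319363), 0.027125902473926544) 0.018599328135355364 [178. 189. 182.]
{'at': [311.6, 218.9], 'conf': 0.89}
L 3235 [0.0253 0.128  0.1404]
B 135 [0.0845 0.0976 0.1567]
side
white [254. 259.] 99 ((0.6498719453811646, -0.01232052966952324), 0.02714553289115429) 0.019323669087489836 [149. 153. 121.]
white [299. 269.] 469 ((0.547457754611969, -0.012970276176929474), 0.030076751485466957) 0.019870261290950042 [153. 157. 121.]
{'at': [245.8, 260.7], 'conf': 0.95}
{'at': [343.6, 212.1], 'conf': 0.63}
{'at': [206.4, 357.7], 'conf': 0.3}
L 664 [-0.0064  0.1285  0.1416]
R 549 [-0.     -0.127   0.1416]
B 599 [0.0843 0.003  0.1578]
scene
white [371. 246.] 64 ((0.6052367687225342, 0.08851204067468643), 0.04551495984196663) 0.017806247348972737 [146. 146. 137.]
white [330. 252.] 299 ((0.5464897155761719, -0.013485535979270935), 0.032671403139829636) 0.018879039520850127 [205. 207. 173.]
white [357. 272.] 107 ((0.6597604751586914, -0.010075220838189125), 0.028212841600179672) 0.019436117024843158 [195. 197. 166.]
L 300 [-0.004   0.1267  0.142 ]
R 341 [-0.0034 -0.1284  0.1415]
B 1191 [ 0.0862 -0.0082  0.1564]
```

View pics/wrist_l.png

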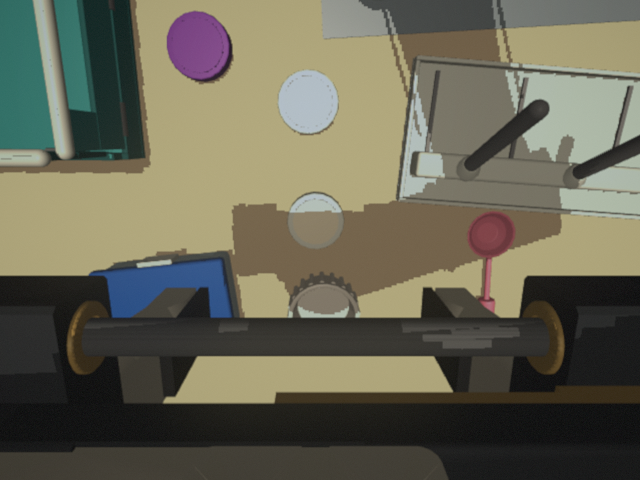

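Lid A is at (308,101) and lid B, half in shadow, at (315,220). Both are white. The purple disc at (199,46) is left out. All three walls read upright.

```bash
python3 - <<'E'
from h import *
q=down(176.75);a=np.array([.547,-.0123,.005]);b=np.array([.6665,-.0115,.005])
pa=b2w(-.040,0,.014);pb=b2w(.025,0,.014);U=np.array([0,0,.22])
up=lambda p:np.array([p[0],p[1],.22])
calls([(up(a),q,1),(a,q,1)],[(a,q,0),(up(a),q,0)],[(up(pa),q,0),(pa,q,0)],[(pa,q,.95),(up(pa),q,.95)],[(up(b),q,1),(b,q,1)],[(b,q,0),(up(b),q,0)],[(up(pb),q,0),(pb,q,0)])
E
```

```text
call 0
   [0.206, -0.01, 0.123] [0.0, 0.0, 0.0] 1
   [0.206, -0.01, 0.553] [0.0, 0.0, 0.0] 1
call 1
   [0.0, 0.0, 0.0] [0.0, 0.0, 0.0] 0
   [0.0, 0.0, -0.43] [0.0, 0.0, 0.0] 0
call 2
   [0.152, -0.601, 0.0] [0.0, 0.0, 0.0] 0
   [0.152, -0.601, 0.412] [0.0, 0.0, 0.0] 0
call 3
   [0.0, 0.0, 0.0] [0.0, 0.0, 0.0] 0.95
   [0.0, 0.0, -0.412] [0.0, 0.0, 0.0] 0.95
call 4
   [-0.391, 0.617, 0.0] [0.0, 0.0, 0.0] 1
   [-0.391, 0.617, 0.43] [0.0, 0.0, 0.0] 1
call 5
   [0.0, 0.0, 0.0] [0.0, 0.0, 0.0] 0
   [0.0, 0.0, -0.43] [0.0, 0.0, 0.0] 0
call 6
   [0.261, -0.617, 0.0] [0.0, 0.0, 0.0] 0
   [0.261, -0.617, 0.412] [0.0, 0.0, 0.0] 0
```

>>> {"fn": "jog_arm", "kwargs": {"travel": [[0.206, -0.01, 0.123], [0.206, -0.01, 0.123], [0.206, -0.01, 0.22], [0.206, -0.01, 0.32], [0.206, -0.01, 0.4], [0.206, -0.01, 0.46], [0.206, -0.01, 0.51], [0.206, -0.01, 0.54], [0.206, -0.01, 0.553], [0.206, -0.01, 0.553]], "dr": [[0, 0, 0], [0, 0, 0], [0, 0, 0], [0, 0, 0], [0, 0, 0], [0, 0, 0], [0, 0, 0], [0, 0, 0], [0, 0, 0], [0, 0, 0]], "claw": [1, 1, 1, 1, 1, 1, 1, 1, 1, 1]}}

```text
time_s: 27.2
tcp_pos: [0.5473, -0.0113, 0.0048]
eef_rot: [180.0, 0.0, 176.8]
contact_force: [0.4, 0.4, 0.8]
gripper_width: 0.0879
gripper_force: 0.0
```

>>> {"fn": "jog_arm", "kwargs": {"travel": [[0, 0, 0], [0, 0, 0], [0, 0, 0], [0, 0, 0], [0, 0, 0], [0, 0, 0], [0, 0, 0], [0, 0, -0.1], [0, 0, -0.2], [0, 0, -0.3]], "dr": [[0, 0, 0], [0, 0, 0], [0, 0, 0], [0, 0, 0], [0, 0, 0], [0, 0, 0], [0, 0, 0], [0, 0, 0], [0, 0, 0], [0, 0, 0]], "claw": [0, 0, 0, 0, 0, 0, 0, 0, 0, 0], "newtons": 20}}

```text
time_s: 28.45
tcp_pos: [0.5467, -0.0113, 0.1558]
eef_rot: [-180.0, -0.0, 176.8]
contact_force: [1.7, 0.8, -0.1]
gripper_width: 0.059
gripper_force: 20.0
```

>>> {"fn": "jog_arm", "kwargs": {"travel": [[0, 0, -0.13], [0.152, -0.601, -0.13], [0.152, -0.601, -0.13], [0.152, -0.601, -0.13], [0.152, -0.601, -0.13], [0.152, -0.601, -0.13], [0.152, -0.601, -0.13], [0.152, -0.601, -0.13], [0.152, -0.601, -0.03], [0.152, -0.601, 0.05]], "dr": [[0, 0, 0], [0, 0, 0], [0, 0, 0], [0, 0, 0], [0, 0, 0], [0, 0, 0], [0, 0, 0], [0, 0, 0], [0, 0, 0], [0, 0, 0]], "claw": [0, 0, 0, 0, 0, 0, 0, 0, 0, 0]}}

```text
time_s: 29.7
tcp_pos: [0.4551, -0.3055, 0.1284]
eef_rot: [180.0, 0.0, 176.9]
contact_force: [-0.1, 0.2, -1.0]
gripper_width: 0.0589
gripper_force: 20.0
```

>>> {"fn": "jog_arm", "kwargs": {"travel": [[0, 0, 0.08], [0, 0, 0.15], [0, 0, 0.2], [0, 0, 0.225], [0, 0, 0.232], [0, 0, 0.232], [0, 0, 0.232], [0, 0, 0.232], [0, 0, 0.232], [0, 0, 0.232]], "dr": [[0, 0, 0], [0, 0, 0], [0, 0, 0], [0, 0, 0], [0, 0, 0], [0, 0, 0], [0, 0, 0], [0, 0, 0], [0, 0, 0], [0, 0, 0]], "claw": [0, 0, 0, 0, 0, 0, 0.95, 0.95, 0.95, 0.95]}}

```text
time_s: 30.95
tcp_pos: [0.4547, -0.3071, 0.0137]
eef_rot: [-180.0, 0.0, 176.8]
contact_force: [-0.9, -0.1, 0.4]
gripper_width: 0.0831
gripper_force: 0.0
```

>>> {"fn": "jog_arm", "kwargs": {"travel": [[0, 0, -0.1], [0, 0, -0.2], [0, 0, -0.3], [0, 0, -0.412], [0, 0, -0.412], [-0.391, 0.617, -0.412], [-0.391, 0.617, -0.412], [-0.391, 0.617, -0.412], [-0.391, 0.617, -0.412], [-0.391, 0.617, -0.412]], "dr": [[0, 0, 0], [0, 0, 0], [0, 0, 0], [0, 0, 0], [0, 0, 0], [0, 0, 0], [0, 0, 0], [0, 0, 0], [0, 0, 0], [0, 0, 0]], "claw": [0.95, 0.95, 0.95, 0.95, 0.95, 1, 1, 1, 1, 1]}}

```text
time_s: 32.2
tcp_pos: [0.6368, -0.0509, 0.2188]
eef_rot: [-180.0, -0.1, 176.8]
contact_force: [1.6, -0.8, 0.5]
gripper_width: 0.088
gripper_force: 0.0
```

```bash
python3 - <<'E'
from h import *
np.set_printoptions(precision=4,suppress=True)
s=r.get_state();print(s['tcp_pos'],s['eef_rot'])
q=down(176.75)
for n in('side','scene'):
    c=cam(n);P=cloud(c)
    m=(c['pixels'].min(2)>110)&(P[...,2]>.012)&(P[...,2]<.04)&(abs(P[...,0]-.6)<.25)&(P[...,1]<.05)&(P[...,1]>-.5)
    k,l,st,ce=cv2.connectedComponentsWithStats(m.astype(np.uint8))
    for i in range(1,k):
        if st[i,4]>40:
            x=P[l==i]; print(n,ce[i].round(),st[i,4],cv2.minEnclosingCircle(x[:,:2].astype(np.float32)),np.median(x[:,2]))
b=np.array([.6665,-.0115,.005]);calls([(b+[0,0,.215],q,1),(b,q,1)])
E
```

```text
[ 0.6368 -0.0509  0.2188] [-179.9923   -0.0508  176.8408]
side [364. 175.] 185 ((0.4903872609138489, -0.3257952332496643), 0.028404533863067627) 0.026008180273073167
scene [221. 296.] 159 ((0.49326634407043457, -0.3157741129398346), 0.02636132948100567) 0.02513314099055297
call 0
   [-0.052, 0.076, -0.005] [0.0, 0.0, 0.001] 1
   [-0.052, 0.076, 0.425] [0.0, 0.0, 0.001] 1
```

```bash
python3 - <<'E'
from h import *
np.set_printoptions(precision=4,suppress=True)
s=r.get_state();print(s['tcp_pos'],s['time_s'])
c=cam('wrist');P=cloud(c);save(c,'w5.png')
sd=cam('side');save(sd,'s5.png');Q=cloud(sd)
for C,X in((c,P),(sd,Q)):
    m=(X[...,2]>.013)&(X[...,2]<.035)&(X[...,0]<.8)&(X[...,0]>.35)&(X[...,1]<.1)&(X[...,1]>-.2)&(C['range_z']>0)
    k,l,st,ce=cv2.connectedComponentsWithStats(m.astype(np.uint8))
    for i in range(1,k):
        if st[i,4]>150: x=X[l==i]; print(ce[i].round(),st[i,4],cv2.minEnclosingCircle(x[:,:2].astype(np.float32)),np.median(x[:,2]),np.median(C['pixels'][l==i],0))
cv2.imwrite('pics/c5.png',np.hstack([cv2.resize(c['pixels'][::1,:,::-1],(400,300)),cv2.resize(sd['pixels'][100:310,150:430,::-1],(400,300))]))
E
```

```text
[ 0.6386 -0.0483  0.2176] 32.3
[142.  84.] 1849 ((0.5248976945877075, -0.18236905336380005), 0.06703075021505356) 0.024306155385076134 [29. 43. 39.]
[225.  40.] 4772 ((0.49152040481567383, -0.1129143163561821), 0.030082261189818382) 0.018593142367846677 [133.  78. 141.]
[470. 142.] 1245 ((0.5816137790679932, 0.09606607258319855), 0.07067544758319855) 0.01783203079803336 [121. 117. 102.]
[481. 179.] 534 ((0.6113908290863037, 0.09611986577510834), 0.012358104810118675) 0.03223056726569842 [95.  92.  80.5]
[357. 244.] 3311 ((0.6651148796081543, -0.011033295653760433), 0.0299356821924448) 0.018856430150832548 [137. 125. 103.]
[225. 288.] 594 ((0.7115991711616516, -0.14737746119499207), 0.04654523357748985) 0.024348416457560917 [70. 72. 68.]
[364. 311.] 369 ((0.7324285507202148, -0.0075602903962135315), 0.02382311411201954) 0.0227714458228801 [76. 71. 62.]
[367. 370.] 970 ((0.7700880765914917, -0.007519945502281189), 0.03165668621659279) 0.025292199700127915 [98. 91. 80.]
[236. 216.] 318 ((0.735062837600708, -0.13587267696857452), 0.0519055612385273) 0.0247571727321943 [46. 47. 44.]
[344.
[... 230 characters left out ...]
8. 241.] 486 ((0.4911653995513916, -0.11334096640348434), 0.03217722102999687) 0.01940843448708368 [75. 27. 81.]
[202. 256.] 246 ((0.7632278800010681, -0.006703504826873541), 0.03890394791960716) 0.024099160139028908 [55.  47.5 39. ]
[245. 258.] 522 ((0.6661442518234253, -0.010295180603861809), 0.03115404210984707) 0.019700111095114825 [88. 76. 58.]
[372. 271.] 554 ((0.40503400564193726, -0.054883502423763275), 0.031529501080513) 0.01925318045965163 [29. 92. 35.]
[275. 306.] 174 ((0.5592692494392395, 0.09003651142120361), 0.048540059477090836) 0.018222301011920072 [73. 67. 54.]
[343. 318.] 188 ((0.4293881058692932, 0.06571093946695328), 0.02720334567129612) 0.024117728298470364 [44. 46. 40.]
```

View pics/c5.png

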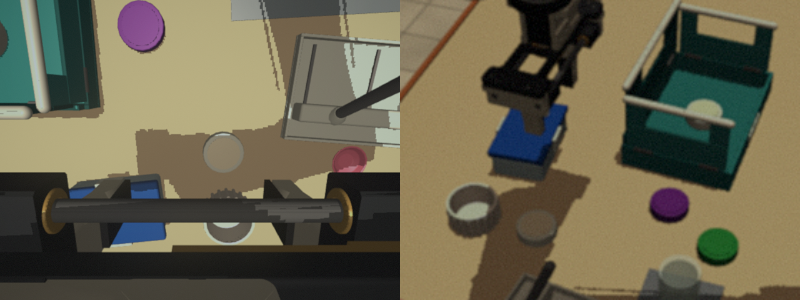

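Left picture (half scale): lid B is at about (357,244) in the full frame, in shadow and unmoved, with the purple disc apart from it. Right picture: lid A lies on the bin floor near its centre.

>>> {"fn": "jog_arm", "kwargs": {"travel": [[-0.051, 0.078, -0.005], [-0.051, 0.078, 0.05], [-0.051, 0.078, 0.15], [-0.051, 0.078, 0.25], [-0.051, 0.078, 0.33], [-0.051, 0.078, 0.38], [-0.051, 0.078, 0.41], [-0.051, 0.078, 0.425], [-0.051, 0.078, 0.425], [-0.051, 0.078, 0.425]], "dr": [[0, 0, 0], [0, 0, 0], [0, 0, 0], [0, 0, 0], [0, 0, 0], [0, 0, 0], [0, 0, 0], [0, 0, 0], [0, 0, 0], [0, 0, 0]], "claw": [1, 1, 1, 1, 1, 1, 1, 1, 1, 1]}}

```text
time_s: 33.65
tcp_pos: [0.6645, -0.0151, 0.0082]
eef_rot: [180.0, 0.1, 176.8]
contact_force: [-0.4, -0.1, 0.5]
gripper_width: 0.0876
gripper_force: 0.0
```

>>> {"fn": "jog_arm", "kwargs": {"travel": [[0, 0, 0], [0, 0, 0], [0, 0, 0], [0, 0, 0], [0, 0, 0], [0, 0, 0], [0, 0, 0], [0, 0, -0.1], [0, 0, -0.2], [0, 0, -0.3]], "dr": [[0, 0, 0], [0, 0, 0], [0, 0, 0], [0, 0, 0], [0, 0, 0], [0, 0, 0], [0, 0, 0], [0, 0, 0], [0, 0, 0], [0, 0, 0]], "claw": [0, 0, 0, 0, 0, 0, 0, 0, 0, 0]}}

```text
time_s: 34.9
tcp_pos: [0.6634, -0.0154, 0.1582]
eef_rot: [-180.0, -0.0, 176.8]
contact_force: [1.5, 0.4, -1.5]
gripper_width: 0.0588
gripper_force: 20.0
```

```bash
python3 - <<'E'
from h import *
s=r.get_state();print(s['tcp_pos'],s['eef_rot'],s['gripper_width'])
q=down(-93.25);p=b2w(-.025,.06,.22)
calls([(s['tcp_pos']+[0,0,.07],down(176.75),0),(p,q,0),(p-[0,0,.206],q,0)])
E
```

```text
[ 0.66344121 -0.01535053  0.15815244] [-1.79983798e+02 -4.89766389e-02  1.76833260e+02] 0.05880158869119714
call 0
   [0.0, 0.0, -0.14] [0.0, 0.0, 0.0] 0
   [0.356, -0.488, -0.123] [0.0, 0.0, -0.25] 0
   [0.355, -0.488, 0.289] [0.0, 0.0, -0.25] 0
```

>>> {"fn": "jog_arm", "kwargs": {"travel": [[0, 0, -0.123], [0.1, -0.13, -0.123], [0.2, -0.27, -0.123], [0.3, -0.4, -0.123], [0.356, -0.488, -0.123], [0.356, -0.488, -0.123], [0.356, -0.488, -0.123], [0.356, -0.488, -0.123], [0.356, -0.488, -0.123], [0.356, -0.488, -0.123]], "dr": [[0, 0, -0.25], [0, 0, -0.25], [0, 0, -0.25], [0, 0, -0.25], [0, 0, -0.25], [0, 0, -0.25], [0, 0, -0.25], [0, 0, -0.25], [0, 0, -0.25], [0, 0, -0.25]], "claw": [0, 0, 0, 0, 0, 0, 0, 0, 0, 0]}}

```text
time_s: 36.15
tcp_pos: [0.4723, -0.249, 0.2183]
eef_rot: [180.0, 0.0, -93.2]
contact_force: [-0.5, 0.3, 0.7]
gripper_width: 0.059
gripper_force: 20.0
```

```bash
python3 - <<'E'
from h import *
s=r.get_state();print(s['tcp_pos'],s['eef_rot'],s['gripper_width'])
q=down(-93.25);p=b2w(-.025,.06,.22)
calls([(p-[0,0,.206],q,0)])
E
```

```text
[ 0.47234982 -0.24904056  0.2183006 ] [ 1.79971866e+02  6.89150880e-03 -9.32142153e+01] 0.05899916200131645
call 0
   [0.0, 0.0, 0.409] [0.0, 0.0, 0.0] 0
```

>>> {"fn": "jog_arm", "kwargs": {"travel": [[0, 0, 0.1], [0, 0, 0.2], [0, 0, 0.29], [0, 0, 0.36], [0, 0, 0.39], [0, 0, 0.4], [0, 0, 0.4], [0, 0, 0.4], [0, 0, 0.4], [0, 0, 0.4]], "dr": [[0, 0, 0], [0, 0, 0], [0, 0, 0], [0, 0, 0], [0, 0, 0], [0, 0, 0], [0, 0, 0], [0, 0, 0], [0, 0, 0], [0, 0, 0]], "claw": [0, 0, 0, 0, 0, 0, 0, 0.8, 0.8, 0.8]}}

```text
time_s: 37.4
tcp_pos: [0.473, -0.249, 0.0191]
eef_rot: [-179.9, -0.0, -93.2]
contact_force: [0.6, -0.3, 0.4]
gripper_width: 0.0699
gripper_force: 0.0
```

>>> {"fn": "jog_arm", "kwargs": {"travel": [[0, 0, 0], [0, 0, 0], [0, 0, -0.1], [0, 0, -0.2], [0, 0, -0.32], [0, 0, -0.44], [0, 0, -0.56], [0, 0, -0.66], [0, 0, -0.66], [0, 0, -0.66]], "dr": [[0, 0, 0], [0, 0, 0], [0, 0, 0], [0, 0, 0], [0, 0, 0], [0, 0, 0], [0, 0, 0], [0, 0, 0], [0, 0, 0], [0, 0, 0]], "claw": [0.8, 0.8, 0.8, 0.8, 0.8, 0.8, 0.8, 0.8, 0.8, 0.8]}}

```text
time_s: 38.65
tcp_pos: [0.4723, -0.2487, 0.348]
eef_rot: [180.0, 0.0, -93.2]
contact_force: [0.7, 0.9, -0.3]
gripper_width: 0.0702
gripper_force: 0.0
```

```bash
python3 - <<'E'
from h import *
np.set_printoptions(precision=4,suppress=True)
s=r.get_state();print(s['tcp_pos'],s['eef_rot'],s['gripper_width'])
c=cam('wrist');P=cloud(c);save(c,'w6.png')
sd=cam('side');save(sd,'s6.png');Q=cloud(sd)
for C,X in((c,P),(sd,Q)):
    m=(X[...,2]>.012)&(X[...,2]<.06)&(abs(X[...,0]-.49)<.09)&(X[...,1]<-.18)&(X[...,1]>-.45)&(C['range_z']>0)&(C['pixels'].min(2)>60)&(np.ptp(C['pixels'].astype(int),axis=2)<50)
    k,l,st,ce=cv2.connectedComponentsWithStats(m.astype(np.uint8))
    for i in range(1,k):
        if st[i,4]>60: x=X[l==i]; e=cv2.minEnclosingCircle(x[:,:2].astype(np.float32)); print(ce[i].round(),st[i,4],e,BR.inv().apply(np.r_[e[0],0]-BIN),np.median(x[:,2]))
calls([([.66,.2,.36],down(176.75),1)])
E
```

```text
[ 0.4723 -0.2487  0.348 ] [179.9818   0.035  -93.1645] 0.07017776008633067
[212.  63.] 62 ((0.5706807374954224, -0.3958388864994049), 0.01483579445630312) [ 0.0814 -0.0809  0.    ] 0.05927791754426273
[375. 134.] 151 ((0.4043397307395935, -0.3224499225616455), 0.04860064387321472) [-0.0888 -0.017   0.    ] 0.03900387429322971
[297. 134.] 2208 ((0.4905051290988922, -0.3234877288341522), 0.029949599876999855) [-0.0028 -0.0132  0.    ] 0.024733845599800658
[314. 198.] 1984 ((0.47463512420654297, -0.24860958755016327), 0.029848910868167877) [-0.0228  0.0607  0.    ] 0.02468391006480239
[371. 216.] 86 ((0.4095686972141266, -0.226054385304451), 0.04609178006649017) [-0.0891  0.0795  0.    ] 0.04020760947675553
[363. 175.] 203 ((0.49155393242836, -0.3294239640235901), 0.030547596514225006) [-0.0014 -0.019   0.    ] 0.02629064119273139
call 0
   [-0.917, -0.326, -0.026] [0.0, 0.0, 0.25] 1
```

View pics/w6.png

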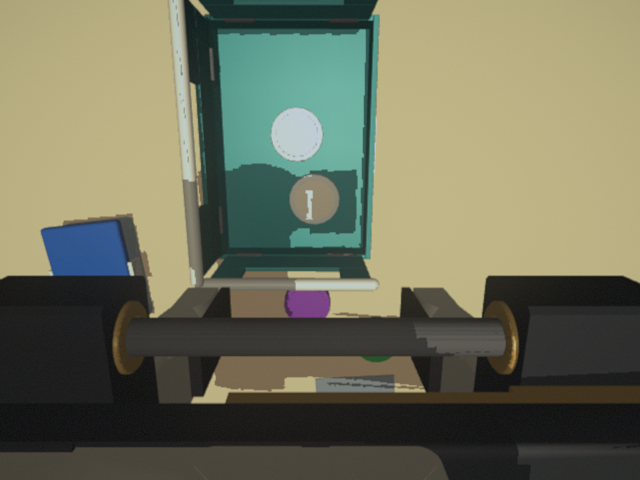

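Both lids lie flat on the bin floor, at (297,134) and (314,198). The walls stand. Now to look over the jars and pegs.

>>> {"fn": "jog_arm", "kwargs": {"travel": [[-0.1, -0.03, -0.026], [-0.2, -0.07, -0.026], [-0.3, -0.1, -0.026], [-0.4, -0.14, -0.026], [-0.5, -0.18, -0.026], [-0.6, -0.21, -0.026], [-0.7, -0.25, -0.026], [-0.8, -0.28, -0.026], [-0.917, -0.326, -0.026], [-0.917, -0.326, -0.026]], "dr": [[0, 0, 0.25], [0, 0, 0.25], [0, 0, 0.25], [0, 0, 0.25], [0, 0, 0.25], [0, 0, 0.25], [0, 0, 0.25], [0, 0, 0.25], [0, 0, 0.25], [0, 0, 0.25]], "claw": [1, 1, 1, 1, 1, 1, 1, 1, 1, 1]}}

```text
time_s: 40.0
tcp_pos: [0.6611, 0.2036, 0.3569]
eef_rot: [-179.8, -0.3, 177.0]
contact_force: [0.1, -1.0, -0.3]
gripper_width: 0.0877
gripper_force: 0.0
```

```bash
python3 - <<'E'
from h import *
np.set_printoptions(precision=4,suppress=True)
s=r.get_state();print(s['tcp_pos'],s['eef_rot'])
C={n:cam(n) for n in('wrist','side','scene')}
save(C['wrist'],'w7.png')
for n,c in C.items():
    P=cloud(c);print(n)
    for d in r.tip_of('peg0',n)[:4]+r.tip_of('drainer',n)[:1]: print(' root',d['at'],round(d['conf'],2),atz(c,*d['at'],.03))
    # jars: tops
    m=(P[...,2]>.078)&(P[...,2]<.1)&(abs(P[...,0]-.43)<.05)&(P[...,1]>.0)&(P[...,1]<.4)&(c['range_z']>0)
    k,l,st,ce=cv2.connectedComponentsWithStats(m.astype(np.uint8))
    for i in range(1,k):
        if st[i,4]>60: x=P[l==i]; print(' jar',ce[i].round(),st[i,4],cv2.minEnclosingCircle(x[:,:2].astype(np.float32)),np.median(x[:,2]))
    # pegs: dark above .05
    m=(P[...,2]>.05)&(P[...,2]<.175)&(abs(P[...,0]-.6)<.08)&(P[...,1]>.1)&(P[...,1]<.4)&(c['range_z']>0)&(c['pixels'].max(2)<110)
    k,l,st,ce=cv2.connectedComponentsWithStats(m.astype(np.uint8))
    for i in range(1,k):
        if st[i,4]>30:
            x=P[l==i]; t=np.percentile(x[:,2],97); tp=x[x[:,2]>t-.006]; lo=x[x[:,2]<np.percentile(x[:,2],10)]
            f=cv2.fitLine(x.astype(np.float32),cv2.DIST_HUBER,0,.003,.01).ravel()
            print(' peg',ce[i].round(),st[i,4],'top',t,tp.mean(0),'low',lo.mean(0),'dir',f[:3]*np.sign(f[2]))
E
```

```text
[0.6611 0.2036 0.3569] [-179.8344   -0.3055  176.9521]
wrist
 root [261.5, 164.6] 0.9 [0.6176 0.1426 0.03  ]
 root [438.6, 176.1] 0.85 [0.6418 0.3489 0.03  ]
 root [347.8, 170.5] 0.83 [0.6297 0.2428 0.03  ]
 root [349.3, 146.1] 0.87 [0.6021 0.2455 0.03  ]
 peg [250. 137.] 745 top 0.1507605121617483 [0.5721 0.1466 0.1488] low [0.6113 0.1429 0.0585] dir [-0.3964  0.0369  0.9173]
 peg [358. 145.] 702 top 0.1507558707536769 [0.585  0.2495 0.149 ] low [0.6245 0.2439 0.0589] dir [-0.3834  0.0597  0.9216]
 peg [466. 152.] 940 top 0.15092471795724038 [0.5979 0.353  0.149 ] low [0.6357 0.3457 0.0588] dir [-0.396   0.0484  0.917 ]
side
 root [242.3, 313.5] 0.87 [0.6115 0.1319 0.03  ]
 root [174.9, 409.4] 0.69 [0.6448 0.3461 0.03  ]
 root [207.8, 357.7] 0.61 [0.6338 0.2393 0.03  ]
 root [225.9, 380.1] 0.88 [0.5852 0.271  0.03  ]
 jar [345. 291.] 627 ((0.4319315552711487, 0.061937279999256134), 0.02906365506350994) 0.08603214712291851
 jar [331. 350.] 796 ((0.4200611114501953, 0.19053290784358978), 0.029326504096388817) 0.08594486665572582
 jar [307. 413.] 1004 ((0.42382535338401794, 0.311730146
[... 620 characters left out ...]
.03  ]
 jar [383. 164.] 198 ((0.42309388518333435, 0.311754047870636), 0.03241943195462227) 0.08535979052457798
 jar [353. 180.] 218 ((0.42392176389694214, 0.19110514223575592), 0.031619198620319366) 0.08556368852333895
 jar [321. 200.] 248 ((0.42984887957572937, 0.06140947341918945), 0.03213810548186302) 0.08496886815153881
 peg [444. 183.] 165 top 0.15017722466407613 [0.6015 0.3521 0.1485] low [0.6388 0.3471 0.0543] dir [-0.3687  0.0482  0.9283]
 peg [415. 197.] 180 top 0.1458105386687961 [0.5905 0.2471 0.1454] low [0.6261 0.2431 0.0542] dir [-0.3672  0.0312  0.9296]
 peg [385. 209.] 204 top 0.15100332481408268 [0.5737 0.1439 0.1498] low [0.6127 0.1388 0.056 ] dir [-0.3881  0.0525  0.9201]
```

View pics/w7.png

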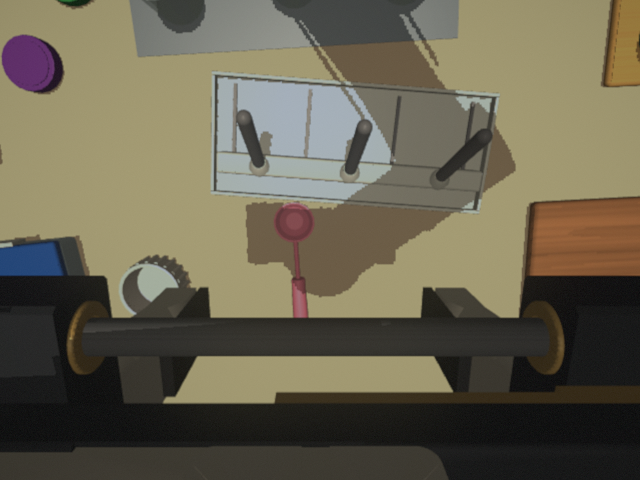

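The picture shows the three pegs, roots at (259,165), (349,172), (440,180) and tips at (244,117), (364,127), (485,135), leaning towards the robot. The spoon is at (294,222) and the jars' mat is at the top edge.

```bash
cat >> h.py <<'E'
SX=np.array([.992,-.124,0]);SY=np.array([.124,.992,0]);c22,s22=np.cos(np.radians(22)),np.sin(np.radians(22))
DIR=-s22*SX+np.array([0,0,c22]);PX=c22*SX+np.array([0,0,s22])
TIP=[np.array([.5722,.147,.1505]),np.array([.585,.25,.1505]),np.array([.598,.3535,.1505])]
ROOT=[t-.13*DIR for t in TIP]
QP=R.from_matrix(np.column_stack([np.cross(SY,-DIR),SY,-DIR]))
QJ=down(172.88)
JAR=[np.array([.4308,.0618,.044]),np.array([.4215,.1906,.044]),np.array([.4236,.3117,.044])]
def onpeg(i,s,x=-.006): return ROOT[i]+s*DIR+x*PX
E
python3 - <<'E'
from h import *
print(QP.as_matrix().round(3),QJ.as_matrix().round(3))
for i in(2,):
    j=JAR[i]
    calls([(j+[0,0,.16],QJ,1),(j,QJ,1)],[(j,QJ,0),(j+[0,0,.17],QJ,0)],[(onpeg(i,.21),QP,0)],[(onpeg(i,.095),QP,0)],[(onpeg(i,.095),QP,.8),(onpeg(i,.23),QP,.8)])
E
```

```text
[[-0.92   0.124  0.372]
 [ 0.115  0.992 -0.046]
 [-0.375  0.    -0.927]] [[-0.992  0.124  0.   ]
 [ 0.124  0.992  0.   ]
 [ 0.     0.    -1.   ]]
call 0
   [0.486, 0.198, 0.316] [0.0, 0.0, 0.011] 1
   [0.486, 0.198, 0.636] [0.0, 0.0, 0.011] 1
call 1
   [0.0, 0.0, 0.0] [0.0, 0.0, 0.0] 0
   [0.0, 0.0, -0.34] [0.0, 0.0, 0.0] 0
call 2
   [-0.265, 0.126, -0.017] [0.0, -0.061, 0.0] 0
call 3
   [0.0, 0.0, 0.23] [0.0, 0.0, 0.0] 0
call 4
   [0.0, 0.0, 0.0] [0.0, 0.0, 0.0] 0.8
   [0.0, 0.0, -0.27] [0.0, 0.0, 0.0] 0.8
```

>>> {"fn": "jog_arm", "kwargs": {"travel": [[0.12, 0.05, 0.08], [0.24, 0.1, 0.16], [0.36, 0.15, 0.24], [0.486, 0.198, 0.3], [0.486, 0.198, 0.316], [0.486, 0.198, 0.38], [0.486, 0.198, 0.46], [0.486, 0.198, 0.54], [0.486, 0.198, 0.6], [0.486, 0.198, 0.636]], "dr": [[0, 0, 0.011], [0, 0, 0.011], [0, 0, 0.011], [0, 0, 0.011], [0, 0, 0.011], [0, 0, 0.011], [0, 0, 0.011], [0, 0, 0.011], [0, 0, 0.011], [0, 0, 0.011]], "claw": [1, 1, 1, 1, 1, 1, 1, 1, 1, 1]}}

```text
time_s: 41.7
tcp_pos: [0.4233, 0.3112, 0.0425]
eef_rot: [-180.0, -0.0, 172.9]
contact_force: [-0.1, -0.9, 0.5]
gripper_width: 0.0875
gripper_force: 0.0
```

>>> {"fn": "jog_arm", "kwargs": {"travel": [[0, 0, 0], [0, 0, 0], [0, 0, 0], [0, 0, 0], [0, 0, 0], [0, 0, 0], [0, 0, 0], [0, 0, -0.08], [0, 0, -0.18], [0, 0, -0.28]], "dr": [[0, 0, 0], [0, 0, 0], [0, 0, 0], [0, 0, 0], [0, 0, 0], [0, 0, 0], [0, 0, 0], [0, 0, 0], [0, 0, 0], [0, 0, 0]], "claw": [0, 0, 0, 0, 0, 0, 0, 0, 0, 0], "newtons": 35}}

```text
time_s: 42.95
tcp_pos: [0.4231, 0.3117, 0.1849]
eef_rot: [-180.0, -0.0, 172.9]
contact_force: [0.3, 1.1, -1.4]
gripper_width: 0.0556
gripper_force: 35.0
```

```bash
python3 - <<'E'
from h import *
s=r.get_state();print(s['tcp_pos'],s['eef_rot'],s['gripper_width'])
i=2
calls([(s['tcp_pos']+[0,0,.05],QJ,0),(onpeg(i,.21),QP,0)])
E
```

```text
[0.42308856 0.31169799 0.1848552 ] [-1.79972126e+02 -3.13346125e-02  1.72877381e+02] 0.05562068334734691
call 0
   [0.0, 0.0, -0.1] [0.0, 0.0, 0.0] 0
   [-0.266, 0.126, -0.075] [0.0, -0.061, 0.0] 0
```

>>> {"fn": "jog_arm", "kwargs": {"travel": [[0, 0, -0.1], [-0.08, 0.04, -0.1], [-0.17, 0.08, -0.09], [-0.266, 0.126, -0.075], [-0.266, 0.126, -0.075], [-0.266, 0.126, -0.075], [-0.266, 0.126, -0.075], [-0.266, 0.126, -0.075], [-0.266, 0.126, -0.075], [-0.266, 0.126, -0.075]], "dr": [[0, 0, 0], [0, -0.03, 0], [0, -0.061, 0], [0, -0.061, 0], [0, -0.061, 0], [0, -0.061, 0], [0, -0.061, 0], [0, -0.061, 0], [0, -0.061, 0], [0, -0.061, 0]], "claw": [0, 0, 0, 0, 0, 0, 0, 0, 0, 0]}}

```text
time_s: 44.2
tcp_pos: [0.5655, 0.3572, 0.2233]
eef_rot: [180.0, 21.6, 173.1]
contact_force: [-0.2, -0.6, -1.8]
gripper_width: 0.0556
gripper_force: 35.0
```

```bash
python3 - <<'E'
from h import *
s=r.get_state();print(s['tcp_pos'],s['eef_rot'],s['gripper_width'],onpeg(2,.21),QP.as_euler('xyz',degrees=True))
calls([(onpeg(2,.095),QP,0)])
c=cam('scene');d=cam('side')
cv2.imwrite('pics/j2.png',np.hstack([cv2.resize(c['pixels'][80:260,330:570,::-1],(400,300),interpolation=2),cv2.resize(d['pixels'][250:460,80:360,::-1],(400,300),interpolation=2)]))
E
```

```text
[0.5655262  0.35715054 0.22327532] [179.99416075  21.56743836 173.10990379] 0.05557458364488276 [0.56275262 0.35790592 0.22242707] [-180.           21.99442686  172.87498365]
call 0
   [0.004, 0.0, 0.229] [0.0, -0.001, 0.001] 0
```

View pics/j2.png

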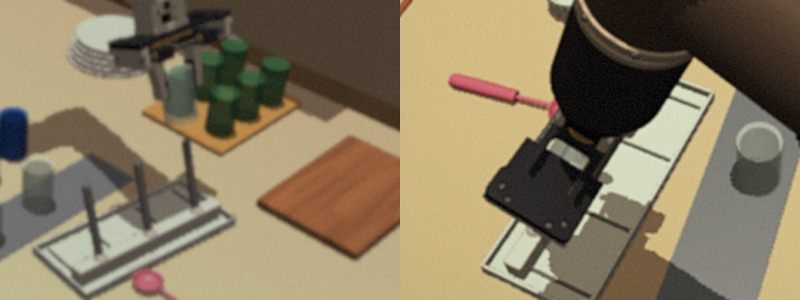

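Left half: the jar is held tilted above peg 2, whose tip is at about (187,143) in the crop. Inserting.

>>> {"fn": "jog_arm", "kwargs": {"travel": [[0.004, 0, 0.03], [0.004, 0, 0.06], [0.004, 0, 0.09], [0.004, 0, 0.12], [0.004, 0, 0.15], [0.004, 0, 0.18], [0.004, 0, 0.2], [0.004, 0, 0.22], [0.004, 0, 0.229], [0.004, 0, 0.229]], "dr": [[0, -0.001, 0], [0, -0.001, 0], [0, -0.001, 0], [0, -0.001, 0], [0, -0.001, 0], [0, -0.001, 0], [0, -0.001, 0], [0, -0.001, 0], [0, -0.001, 0], [0, -0.001, 0]], "claw": [0, 0, 0, 0, 0, 0, 0, 0, 0, 0]}}

```text
time_s: 45.55
tcp_pos: [0.6141, 0.3497, 0.125]
eef_rot: [-179.9, 20.0, 173.9]
contact_force: [-0.1, -0.5, -0.3]
gripper_width: 0.0555
gripper_force: 35.0
```

```bash
python3 - <<'E'
from h import *
s=r.get_state();print(s['tcp_pos'],s['contact_force'],s['gripper_width'],onpeg(2,.095))
calls([(onpeg(2,.095),QP,0)])
E
```

```text
[0.61412981 0.34974618 0.12498509] [-0.0665534  -0.51481404 -0.25400945] 0.05549078485576643 [0.60548774 0.35256403 0.11580093]
call 0
   [0.023, 0.004, 0.011] [0.001, -0.006, 0.003] 0
```

>>> {"fn": "jog_arm", "kwargs": {"travel": [[0.015, 0.004, 0.003], [0.023, 0.004, 0.009], [0.023, 0.004, 0.009], [0.023, 0.004, 0.009], [0.023, 0.004, 0.009], [0.023, 0.004, 0.009], [0.023, 0.004, 0.009], [0.023, 0.004, 0.009], [0.023, 0.004, 0.009], [0.023, 0.004, 0.009]], "dr": [[0.001, -0.006, 0.003], [0.001, -0.006, 0.003], [0.001, -0.006, 0.003], [0.001, -0.006, 0.003], [0.001, -0.006, 0.003], [0.001, -0.006, 0.003], [0.001, -0.006, 0.003], [0.001, -0.006, 0.003], [0.001, -0.006, 0.003], [0.001, -0.006, 0.003]], "claw": [0, 0, 0, 0, 0, 0, 0, 0, 0, 0]}}

```text
time_s: 46.8
tcp_pos: [0.6147, 0.3499, 0.1274]
eef_rot: [-179.9, 20.0, 173.6]
contact_force: [-0.2, 0.1, -0.3]
gripper_width: 0.0556
gripper_force: 35.0
```

```bash
python3 - <<'E'
from h import *
np.set_printoptions(precision=4,suppress=True)
s=r.get_state();print(s['tcp_pos'],s['eef_rot'],s['contact_force'],s['gripper_width'],s['joints'],s['qd'])
calls([(onpeg(2,.095),QP,0)])
E
```

```text
[0.6147 0.3499 0.1274] [-179.9249   20.0362  173.6238] [-0.1584  0.1281 -0.3249] 0.055630572893920566 [  52.5947   19.838   -28.7145   30.9692  -34.8797 -173.5997] [-0.0604  0.0445 -0.0878  0.0477 -0.0478  0.0239]
call 0
   [0.026, 0.003, 0.015] [0.001, -0.005, 0.002] 0
```

Joint 6 is at its limit, so I need the half-turned grasp. I'll back off the peg, turn 180° and come back.

>>> {"fn": "jog_arm", "kwargs": {"travel": [[0, 0, -0.04], [0, 0, -0.08], [0, 0, -0.13], [0, 0, -0.18], [0, 0, -0.24], [0, 0, -0.3], [0, 0, -0.36], [0, 0, -0.36], [0, 0, -0.36], [0, 0, -0.36]], "dr": [[0, 0, 0], [0, 0, 0], [0, 0, 0], [0, 0, 0], [0, 0, 0], [0, 0, 0], [0, 0, 0], [0, 0, 0], [0, 0, 0], [0, 0, 0]], "claw": [0, 0, 0, 0, 0, 0, 0, 0, 0, 0]}}

```text
time_s: 48.05
tcp_pos: [0.5533, 0.3564, 0.295]
eef_rot: [-179.8, 20.0, 173.6]
contact_force: [0.5, -0.6, -1.2]
gripper_width: 0.0552
gripper_force: 35.0
```

>>> {"fn": "jog_arm", "kwargs": {"travel": [[0, 0, 0], [0, 0, 0], [0, 0, 0], [0, 0, 0], [0, 0, 0], [0, 0, 0], [0, 0, 0], [0, 0, 0], [0, 0, 0], [0, 0, 0]], "dr": [[0, 0, -0.25], [0, 0, -0.25], [0, 0, -0.25], [0, 0, -0.25], [0, 0, -0.25], [0, 0, -0.25], [0, 0, -0.25], [0, 0, -0.25], [0, 0, -0.25], [0, 0, -0.25]], "claw": [0, 0, 0, 0, 0, 0, 0, 0, 0, 0]}}

```text
time_s: 49.3
tcp_pos: [0.5534, 0.3567, 0.2954]
eef_rot: [-160.0, -0.1, -96.5]
contact_force: [0.2, -0.1, -1.7]
gripper_width: 0.056
gripper_force: 35.0
```

```bash
cat >> h.py <<'E'
QP2=QP*R.from_euler('z',180,degrees=True);QJ2=down(172.88-180)
E
python3 - <<'E'
from h import *
np.set_printoptions(precision=4,suppress=True)
s=r.get_state();print(s['tcp_pos'],s['eef_rot'],s['gripper_width'],s['joints'])
calls([(onpeg(2,.215),QP2,0)])
E
```

```text
[0.5534 0.3567 0.2954] [-160.0077   -0.1438  -96.4589] 0.05597782043943625 [ 59.5554   8.5513 -17.9749  21.893  -57.1722 -76.9454]
call 0
   [-0.005, 0.033, 0.133] [0.004, 0.005, -0.248] 0
```

>>> {"fn": "jog_arm", "kwargs": {"travel": [[-0.005, 0.033, 0.06], [-0.005, 0.033, 0.06], [-0.005, 0.033, 0.06], [-0.005, 0.033, 0.06], [-0.005, 0.033, 0.06], [-0.005, 0.033, 0.06], [-0.005, 0.033, 0.06], [-0.005, 0.033, 0.08], [-0.005, 0.033, 0.11], [-0.005, 0.033, 0.133]], "dr": [[0.004, 0.005, -0.248], [0.004, 0.005, -0.248], [0.004, 0.005, -0.248], [0.004, 0.005, -0.248], [0.004, 0.005, -0.248], [0.004, 0.005, -0.248], [0.004, 0.005, -0.248], [0.004, 0.005, -0.248], [0.004, 0.005, -0.248], [0.004, 0.005, -0.248]], "claw": [0, 0, 0, 0, 0, 0, 0, 0, 0, 0]}}

```text
time_s: 50.55
tcp_pos: [0.561, 0.3582, 0.2272]
eef_rot: [180.0, -22.1, -7.3]
contact_force: [-0.2, 0.4, -2.1]
gripper_width: 0.0559
gripper_force: 35.0
```

```bash
python3 - <<'E'
from h import *
np.set_printoptions(precision=4,suppress=True)
s=r.get_state();print(s['tcp_pos'],s['eef_rot'],s['gripper_width'],s['joints'],onpeg(2,.215),QP2.as_euler('xyz',degrees=True))
calls([(onpeg(2,.12),QP2,0),(onpeg(2,.095),QP2,0)])
E
```

```text
[0.561  0.3582 0.2272] [179.9537 -22.0734  -7.2539] 0.05585358682918495 [ 59.2936  11.1017 -26.5851  28.2436 -46.819    4.8877] [0.5609 0.3581 0.2271] [180.     -21.9944  -7.125 ]
call 0
   [-0.001, 0.0, 0.19] [0.0, 0.0, 0.0] 0
   [-0.001, 0.0, 0.24] [0.0, 0.0, 0.0] 0
```

>>> {"fn": "jog_arm", "kwargs": {"travel": [[0, 0, 0.04], [0, 0, 0.08], [0, 0, 0.12], [0, 0, 0.16], [0, 0, 0.19], [0, 0, 0.21], [0, 0, 0.225], [0, 0, 0.235], [0, 0, 0.24], [0, 0, 0.24]], "dr": [[0, 0, 0], [0, 0, 0], [0, 0, 0], [0, 0, 0], [0, 0, 0], [0, 0, 0], [0, 0, 0], [0, 0, 0], [0, 0, 0], [0, 0, 0]], "claw": [0, 0, 0, 0, 0, 0, 0, 0, 0, 0]}}

```text
time_s: 51.8
tcp_pos: [0.6057, 0.3531, 0.1177]
eef_rot: [180.0, -22.1, -7.1]
contact_force: [-1.8, -2.0, 0.3]
gripper_width: 0.0558
gripper_force: 35.0
```

```bash
python3 - <<'E'
from h import *
np.set_printoptions(precision=4,suppress=True)
s=r.get_state();print(s['tcp_pos'],s['eef_rot'],s['contact_force'],s['gripper_width'],onpeg(2,.095))
c=cam('scene');d=cam('side')
cv2.imwrite('pics/j2b.png',np.hstack([cv2.resize(c['pixels'][80:260,330:570,::-1],(400,300),interpolation=2),cv2.resize(d['pixels'][250:460,80:360,::-1],(400,300),interpolation=2)]))
E
```

```text
[0.6057 0.3531 0.1177] [179.9955 -22.129   -7.1417] [-1.8474 -1.976   0.2695] 0.05580850836218086 [0.6055 0.3526 0.1158]
```

View pics/j2b.png

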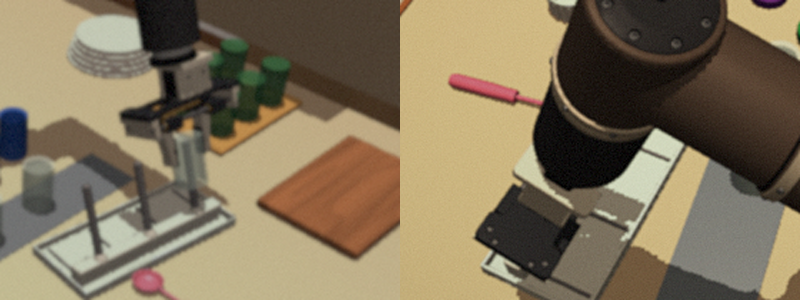

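The jar now sits over peg 2, (188,165) in the left half. I'll lower it the last bit, release and back off.

>>> {"fn": "jog_arm", "kwargs": {"travel": [[0, 0, 0.003], [0, 0, 0.005], [0, 0, 0.005], [0, 0, 0.005], [0, 0, 0.005], [0, 0, 0.005], [0, 0, 0.005], [0, 0, 0.005], [0, 0, -0.06], [0, 0, -0.14]], "dr": [[0, 0, 0], [0, 0, 0], [0, 0, 0], [0, 0, 0], [0, 0, 0], [0, 0, 0], [0, 0, 0], [0, 0, 0], [0, 0, 0], [0, 0, 0]], "claw": [0, 0, 0, 0.8, 0.8, 0.8, 0.8, 0.8, 0.8, 0.8]}}

```text
time_s: 53.15
tcp_pos: [0.5791, 0.3556, 0.1816]
eef_rot: [179.8, -22.0, -7.1]
contact_force: [0.9, 0.6, 0.5]
gripper_width: 0.0701
gripper_force: 0.0
```

```bash
python3 - <<'E'
from h import *
s=r.get_state();print(s['tcp_pos'],s['eef_rot'],s['contact_force'],s['gripper_width'])
j=JAR[1]
calls([(onpeg(2,.24),QP2,1),(j+[0,0,.16],QJ2,1)],[(j,QJ2,1)])
E
```

```text
[0.57905122 0.35556276 0.18155199] [179.83143814 -22.02052856  -7.11675909] [0.86760897 0.59409678 0.46783082] 0.07005771330081219
call 0
   [0.0, 0.0, -0.148] [0.0, 0.0, 0.0] 1
   [-0.235, 0.367, -0.142] [0.0, -0.061, 0.0] 1
call 1
   [0.0, 0.0, 0.32] [0.0, 0.0, 0.0] 1
```

>>> {"fn": "jog_arm", "kwargs": {"travel": [[0, 0, -0.07], [0, 0, -0.148], [-0.06, 0.09, -0.148], [-0.12, 0.18, -0.148], [-0.18, 0.27, -0.142], [-0.235, 0.367, -0.142], [-0.235, 0.367, -0.142], [-0.235, 0.367, -0.142], [-0.235, 0.367, -0.142], [-0.235, 0.367, -0.142]], "dr": [[0, 0, 0], [0, 0, 0], [0, -0.03, 0], [0, -0.061, 0], [0, -0.061, 0], [0, -0.061, 0], [0, -0.061, 0], [0, -0.061, 0], [0, -0.061, 0], [0, -0.061, 0]], "claw": [0.8, 0.8, 1, 1, 1, 1, 1, 1, 1, 1]}}

```text
time_s: 54.4
tcp_pos: [0.4226, 0.1917, 0.2036]
eef_rot: [180.0, -0.1, -7.1]
contact_force: [-0.7, 1.4, -0.5]
gripper_width: 0.0875
gripper_force: 0.0
```

```bash
python3 - <<'E'
from h import *
np.set_printoptions(precision=4,suppress=True)
s=r.get_state();print(s['tcp_pos'],s['eef_rot'],s['joints'])
calls([(JAR[1],QJ2,1)])
c=cam('side');P=cloud(c);q=cam('scene');Q=cloud(q)
for X,C in((P,c),(Q,q)):
    m=(X[...,2]>.08)&(abs(X[...,0]-.6)<.08)&(abs(X[...,1]-.355)<.05)&(X[...,2]<.2)&(C['range_z']>0)
    x=X[m]; t=x[x[:,2]>.145]; print(len(x),x.max(0),t.mean(0) if len(t) else '','expected top centre',onpeg(2,.094+.0425,-.008))
cv2.imwrite('pics/j2c.png',np.hstack([cv2.resize(q['pixels'][80:260,330:570,::-1],(400,300),interpolation=2),cv2.resize(c['pixels'][250:460,80:360,::-1],(400,300),interpolation=2)]))
E
```

```text
[0.4226 0.1917 0.2036] [179.9585  -0.1371  -7.1259] [ 48.9365   1.245  -26.9573   0.1554 -61.7556  33.8641]
call 0
   [-0.003, 0.002, 0.319] [0.0, 0.0, 0.0] 1
1760 [0.6306 0.3826 0.165 ] [0.593  0.3564 0.1565] expected top centre [0.5882 0.3547 0.1535]
693 [0.6383 0.3848 0.1648] [0.601  0.3493 0.1554] expected top centre [0.5882 0.3547 0.1535]
```

View pics/j2c.png

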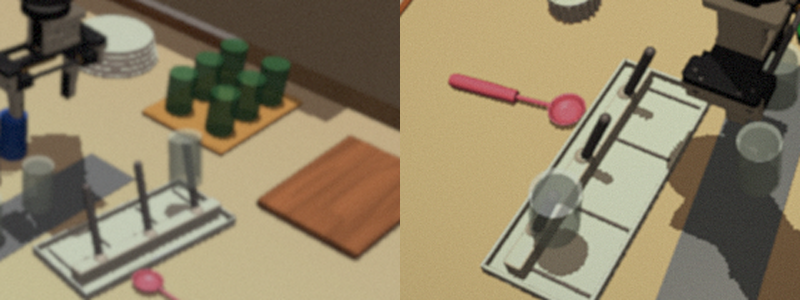

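Jar 2 hangs home on peg 2, and its measured top of 0.165 m matches the expected 0.164 m. On to the middle jar.

>>> {"fn": "jog_arm", "kwargs": {"travel": [[-0.003, 0.002, 0.06], [-0.003, 0.002, 0.12], [-0.003, 0.002, 0.18], [-0.003, 0.002, 0.23], [-0.003, 0.002, 0.27], [-0.003, 0.002, 0.3], [-0.003, 0.002, 0.319], [-0.003, 0.002, 0.319], [-0.003, 0.002, 0.319], [-0.003, 0.002, 0.319]], "dr": [[0, 0, 0], [0, 0, 0], [0, 0, 0], [0, 0, 0], [0, 0, 0], [0, 0, 0], [0, 0, 0], [0, 0, 0], [0, 0, 0], [0, 0, 0]], "claw": [1, 1, 1, 1, 1, 1, 1, 1, 0, 0]}}

```text
time_s: 55.75
tcp_pos: [0.4213, 0.1905, 0.0448]
eef_rot: [-180.0, -0.2, -7.1]
contact_force: [0.4, 0.5, 0.1]
gripper_width: 0.0727
gripper_force: 0.0
```

>>> {"fn": "jog_arm", "kwargs": {"travel": [[0, 0, 0], [0, 0, 0], [0, 0, 0], [0, 0, 0], [0, 0, 0], [0, 0, -0.08], [0, 0, -0.18], [0, 0, -0.28], [0, 0, -0.38], [0, 0, -0.38]], "dr": [[0, 0, 0], [0, 0, 0], [0, 0, 0], [0, 0, 0], [0, 0, 0], [0, 0, 0], [0, 0, 0], [0, 0, 0], [0, 0, 0], [0, 0, 0]], "claw": [0, 0, 0, 0, 0, 0, 0, 0, 0, 0]}}

```text
time_s: 57.0
tcp_pos: [0.422, 0.1915, 0.2377]
eef_rot: [-179.7, -0.4, -7.1]
contact_force: [0.1, 0.6, -1.9]
gripper_width: 0.0556
gripper_force: 35.0
```

```bash
python3 - <<'E'
from h import *
s=r.get_state();print(s['tcp_pos'],s['eef_rot'],s['gripper_width'])
calls([(onpeg(1,.215),QP2,0),(onpeg(1,.094),QP2,0)])
E
```

```text
[0.42197501 0.19152635 0.23770234] [-179.7195355    -0.39751689   -7.13202158] 0.055555913676097
call 0
   [0.234, -0.156, 0.024] [-0.001, 0.06, 0.0] 0
   [0.323, -0.155, 0.249] [-0.001, 0.06, 0.0] 0
```

>>> {"fn": "jog_arm", "kwargs": {"travel": [[0.08, -0.05, 0], [0.16, -0.1, 0.01], [0.234, -0.156, 0.024], [0.234, -0.156, 0.024], [0.234, -0.156, 0.024], [0.234, -0.156, 0.024], [0.234, -0.156, 0.024], [0.234, -0.156, 0.024], [0.234, -0.156, 0.024], [0.234, -0.156, 0.024]], "dr": [[0, 0.03, 0], [0, 0.06, 0], [0, 0.06, 0], [0, 0.06, 0], [0, 0.06, 0], [0, 0.06, 0], [0, 0.06, 0], [0, 0.06, 0], [0, 0.06, 0], [0, 0.06, 0]], "claw": [0, 0, 0, 0, 0, 0, 0, 0, 0, 0]}}

```text
time_s: 58.25
tcp_pos: [0.5463, 0.2531, 0.2226]
eef_rot: [180.0, -21.7, -7.1]
contact_force: [-0.4, 0.5, -2.1]
gripper_width: 0.0557
gripper_force: 35.0
```

```bash
python3 - <<'E'
from h import *
s=r.get_state();print(s['tcp_pos'],s['eef_rot'],s['gripper_width'],onpeg(1,.215))
calls([(onpeg(1,.12),QP2,0),(onpeg(1,.094),QP2,0)])
E
```

```text
[0.5463486  0.25308191 0.22257464] [179.982953   -21.7489588   -7.14320638] 0.0556582864107442 [0.54789457 0.25463818 0.22706299]
call 0
   [0.007, -0.004, 0.183] [0.0, 0.001, 0.0] 0
   [0.007, -0.004, 0.235] [0.0, 0.001, 0.0] 0
```

>>> {"fn": "jog_arm", "kwargs": {"travel": [[0.007, -0.004, 0], [0.007, -0.004, 0.05], [0.007, -0.004, 0.09], [0.007, -0.004, 0.13], [0.007, -0.004, 0.17], [0.007, -0.004, 0.2], [0.007, -0.004, 0.22], [0.007, -0.004, 0.235], [0.007, -0.004, 0.238], [0.007, -0.004, 0.238]], "dr": [[0, 0.001, 0], [0, 0.001, 0], [0, 0.001, 0], [0, 0.001, 0], [0, 0.001, 0], [0, 0.001, 0], [0, 0.001, 0], [0, 0.001, 0], [0, 0.001, 0], [0, 0.001, 0]], "claw": [0, 0, 0, 0, 0, 0, 0, 0, 0, 0]}}

```text
time_s: 59.5
tcp_pos: [0.5939, 0.2494, 0.1159]
eef_rot: [-179.9, -22.3, -7.2]
contact_force: [-16.7, -3.6, 19.8]
gripper_width: 0.0553
gripper_force: 35.0
```

```bash
python3 - <<'E'
from h import *
np.set_printoptions(precision=4,suppress=True)
s=r.get_state();p=s['tcp_pos'];d=p-ROOT[1];print('s',d@DIR,'x',d@PX,'y',d@SY,s['eef_rot'],s['contact_force'],s['gripper_width'])
E
```

```text
s 0.09461352593217741 x -0.004651781556266034 y 0.0004645472100317568 [-179.9404  -22.288    -7.1513] [-16.7494  -3.6493  19.8304] 0.05530825368921387
```

Force along the peg shows the jar bottoms on the tip at s = 0.0946. I'll release it and go for the last jar.

>>> {"fn": "jog_arm", "kwargs": {"travel": [[0, 0, -0.003], [0, 0, -0.003], [0, 0, -0.003], [0, 0, -0.003], [0, 0, -0.003], [0, 0, -0.003], [0, 0, -0.05], [0, 0, -0.12], [0, 0, -0.2], [0, 0, -0.29]], "dr": [[0, 0, 0], [0, 0, 0], [0, 0, 0], [0, 0, 0], [0, 0, 0], [0, 0, 0], [0, 0, 0], [0, 0, 0], [0, 0, 0], [0, 0, 0]], "claw": [0.3, 0.65, 0.8, 0.8, 0.8, 0.8, 0.8, 0.8, 0.8, 0.8]}}

```text
time_s: 60.75
tcp_pos: [0.5387, 0.2559, 0.2482]
eef_rot: [179.9, -22.0, -7.1]
contact_force: [1.0, 0.8, 0.3]
gripper_width: 0.0703
gripper_force: 0.0
```

```bash
python3 - <<'E'
from h import *
np.set_printoptions(precision=4,suppress=True)
s=r.get_state();print(s['tcp_pos'],s['gripper_width'],s['contact_force'])
c=cam('side');P=cloud(c)
m=(P[...,2]>.078)&(P[...,2]<.1)&(abs(P[...,0]-.43)<.05)&(P[...,1]>.0)&(P[...,1]<.15)&(c['range_z']>0)
print(cv2.minEnclosingCircle(P[m][:,:2].astype(np.float32)))
calls([(JAR[0]+[0,0,.16],QJ2,1),(JAR[0],QJ2,1)])
E
```

```text
[0.5387 0.2559 0.2482] 0.07028271038552261 [1.0322 0.7914 0.2864]
((0.42972323298454285, 0.06144348904490471), 0.02960066869854927)
call 0
   [-0.193, 0.416, 0.029] [-0.001, -0.062, 0.0] 1
   [-0.314, 0.418, 0.325] [-0.001, -0.062, 0.0] 1
```

>>> {"fn": "jog_arm", "kwargs": {"travel": [[-0.06, 0.1, 0], [-0.12, 0.2, 0.01], [-0.17, 0.31, 0.02], [-0.193, 0.416, 0.029], [-0.193, 0.416, 0.029], [-0.215, 0.416, 0.085], [-0.24, 0.417, 0.145], [-0.265, 0.417, 0.205], [-0.292, 0.418, 0.27], [-0.314, 0.418, 0.325]], "dr": [[0, -0.03, 0], [-0.001, -0.062, 0], [-0.001, -0.062, 0], [-0.001, -0.062, 0], [-0.001, -0.062, 0], [-0.001, -0.062, 0], [-0.001, -0.062, 0], [-0.001, -0.062, 0], [-0.001, -0.062, 0], [-0.001, -0.062, 0]], "claw": [1, 1, 1, 1, 1, 1, 1, 1, 1, 1]}}

```text
time_s: 62.05
tcp_pos: [0.4301, 0.0596, 0.037]
eef_rot: [179.6, 0.2, -7.2]
contact_force: [0.1, 0.4, -0.3]
gripper_width: 0.0878
gripper_force: 0.0
```

>>> {"fn": "jog_arm", "kwargs": {"travel": [[0, 0, 0], [0, 0, 0], [0, 0, 0], [0, 0, 0], [0, 0, 0], [0, 0, 0], [0, 0, 0], [0, 0, -0.1], [0, 0, -0.2], [0, 0, -0.3]], "dr": [[0, 0, 0], [0, 0, 0], [0, 0, 0], [0, 0, 0], [0, 0, 0], [0, 0, 0], [0, 0, 0], [0, 0, 0], [0, 0, 0], [0, 0, 0]], "claw": [1, 0, 0, 0, 0, 0, 0, 0, 0, 0]}}

```text
time_s: 63.3
tcp_pos: [0.4298, 0.0596, 0.1895]
eef_rot: [179.6, 0.3, -7.2]
contact_force: [0.5, -0.2, -2.2]
gripper_width: 0.0558
gripper_force: 35.0
```

```bash
python3 - <<'E'
from h import *
np.set_printoptions(precision=4,suppress=True)
s=r.get_state();print(s['tcp_pos'],s['eef_rot'],s['gripper_width'],s['joints'])
calls([(s['tcp_pos']+[0,0,.05],QJ2,0),(onpeg(0,.215),QP2,0)])
E
```

```text
[0.4298 0.0596 0.1895] [179.6107   0.2519  -7.2301] 0.055788997600783555 [ 34.2475  -0.8729 -31.0755   0.1438 -60.244   48.4514]
call 0
   [0.0, 0.001, -0.1] [0.001, 0.001, 0.0] 0
   [0.185, -0.209, -0.077] [0.001, 0.062, 0.0] 0
```

>>> {"fn": "jog_arm", "kwargs": {"travel": [[0, 0, -0.1], [0.06, -0.07, -0.1], [0.12, -0.14, -0.09], [0.185, -0.209, -0.077], [0.185, -0.209, -0.077], [0.185, -0.209, -0.077], [0.185, -0.209, -0.077], [0.185, -0.209, -0.077], [0.185, -0.209, -0.077], [0.185, -0.209, -0.077]], "dr": [[0, 0, 0], [0, 0.03, 0], [0.001, 0.062, 0], [0.001, 0.062, 0], [0.001, 0.062, 0], [0.001, 0.062, 0], [0.001, 0.062, 0], [0.001, 0.062, 0], [0.001, 0.062, 0], [0.001, 0.062, 0]], "claw": [0, 0, 0, 0, 0, 0, 0, 0, 0, 0]}}

```text
time_s: 64.55
tcp_pos: [0.5355, 0.1521, 0.2257]
eef_rot: [180.0, -22.1, -7.2]
contact_force: [0.8, -0.6, -1.9]
gripper_width: 0.0558
gripper_force: 35.0
```

```bash
python3 - <<'E'
from h import *
s=r.get_state();print(s['tcp_pos'],s['eef_rot'],s['gripper_width'],onpeg(0,.215))
calls([(onpeg(0,.12),QP2,0),(onpeg(0,.0895),QP2,0)])
E
```

```text
[0.53552525 0.15207184 0.22566137] [179.98784925 -22.11401959  -7.15804023] 0.05582230338380485 [0.53509457 0.15163818 0.22706299]
call 0
   [0.0, 0.001, 0.187] [0.0, 0.0, 0.0] 0
   [0.0, 0.001, 0.248] [0.0, 0.0, 0.0] 0
```

>>> {"fn": "jog_arm", "kwargs": {"travel": [[0, 0, 0.04], [0, 0, 0.08], [0, 0, 0.12], [0, 0, 0.16], [0, 0, 0.19], [0, 0, 0.22], [0, 0, 0.235], [0, 0, 0.245], [0, 0, 0.249], [0, 0, 0.249]], "dr": [[0, 0, 0], [0, 0, 0], [0, 0, 0], [0, 0, 0], [0, 0, 0], [0, 0, 0], [0, 0, 0], [0, 0, 0], [0, 0, 0], [0, 0, 0]], "claw": [0, 0, 0, 0, 0, 0, 0, 0, 0, 0]}}

```text
time_s: 65.8
tcp_pos: [0.5818, 0.1462, 0.1116]
eef_rot: [-180.0, -22.2, -7.1]
contact_force: [-17.9, 0.3, 16.1]
gripper_width: 0.0558
gripper_force: 35.0
```

```bash
python3 - <<'E'
from h import *
np.set_printoptions(precision=4,suppress=True)
s=r.get_state();p=s['tcp_pos'];d=p-ROOT[0];print('s',d@DIR,'x',d@PX,'y',d@SY,s['eef_rot'],s['contact_force'],s['gripper_width'])
E
```

```text
s 0.09035339740856367 x -0.00559510573926458 y 0.000380435781853981 [-179.9991  -22.2193   -7.1282] [-17.859    0.3119  16.1029] 0.05583040503367516
```

Bottomed on the tip. Releasing and backing well away.

>>> {"fn": "jog_arm", "kwargs": {"travel": [[0, 0, -0.003], [0, 0, -0.003], [0, 0, -0.003], [0, 0, -0.003], [0, 0, -0.003], [0, 0, -0.003], [0, 0, -0.05], [0, 0, -0.12], [0, 0, -0.2], [0, 0, -0.3]], "dr": [[0, 0, 0], [0, 0, 0], [0, 0, 0], [0, 0, 0], [0, 0, 0], [0, 0, 0], [0, 0, 0], [0, 0, 0], [0, 0, 0], [0, 0, 0]], "claw": [0.3, 0.65, 0.8, 0.8, 0.8, 0.8, 0.8, 0.8, 0.8, 0.8]}}

```text
time_s: 67.05
tcp_pos: [0.525, 0.1533, 0.2495]
eef_rot: [179.9, -22.0, -7.1]
contact_force: [0.7, 1.4, 1.1]
gripper_width: 0.07
gripper_force: 0.0
```

>>> {"fn": "jog_arm", "kwargs": {"travel": [[-0.05, 0.1, -0.05], [-0.1, 0.2, -0.08], [-0.1, 0.3, -0.08], [-0.1, 0.3, -0.08], [-0.1, 0.3, -0.08], [-0.1, 0.3, -0.08], [-0.1, 0.3, -0.08], [-0.1, 0.3, -0.08], [-0.1, 0.3, -0.08], [-0.1, 0.3, -0.08]], "dr": [[0, 0, 0], [0, 0, 0], [0, 0, 0], [0, 0, 0], [0, 0, 0], [0, 0, 0], [0, 0, 0], [0, 0, 0], [0, 0, 0], [0, 0, 0]], "claw": [0.8, 0.8, 0.8, 0.8, 0.8, 0.8, 0.8, 0.8, 0.8, 0.8]}}

```text
time_s: 68.3
tcp_pos: [0.4465, 0.0123, 0.2674]
eef_rot: [180.0, -22.1, -7.1]
contact_force: [-0.1, 0.2, -0.2]
gripper_width: 0.07
gripper_force: 0.0
```

```bash
python3 - <<'E'
from h import *
np.set_printoptions(precision=4,suppress=True)
c=cam('side');q=cam('scene')
for n,C in(('side',c),('scene',q)):
    X=cloud(C)
    for i in range(3):
        e=onpeg(i,.094+.0425,-.008)
        m=(np.linalg.norm(X[...,:2]-e[:2],axis=2)<.045)&(X[...,2]>.08)&(X[...,2]<.2)&(C['range_z']>0)
        print(n,i,m.sum(),'max z',np.percentile(X[m][:,2],99.5))
    m=(X[...,2]>.1)&(X[...,2]<.17)&(abs(X[...,0]-.5)<.13)&(abs(X[...,1]+.31)<.17)&(C['range_z']>0)
    w=BR.inv().apply(X[m]-BIN)
    for nm,a in(('L',w[(abs(w[:,1]-.128)<.03)&(w[:,0]<.07)]),('R',w[(abs(w[:,1]+.128)<.03)&(w[:,0]<.07)]),('B',w[(abs(w[:,0]-.084)<.03)&(abs(w[:,1])<.1)])):
        if len(a): t=a[a[:,2]>np.percentile(a[:,2],80)];print(nm,t.mean(0))
cv2.imwrite('pics/fin.png',np.hstack([cv2.resize(q['pixels'][140:350,140:490,::-1],(400,300),interpolation=2),cv2.resize(c['pixels'][110:480,80:440,::-1],(400,400),interpolation=2)[:300] if 0 else cv2.resize(c['pixels'][120:470,80:440,::-1],(400,300),interpolation=2)]))
E
```

```text
side 0 1345 max z 0.16340941693187702
side 1 1515 max z 0.1636184004755944
side 2 1764 max z 0.16342066476073067
L [0.0283 0.1292 0.1415]
R [ 0.045  -0.1266  0.1414]
B [0.0845 0.0048 0.1581]
scene 0 715 max z 0.1635677002642803
scene 1 678 max z 0.1630248316812797
scene 2 646 max z 0.16324056248982505
L [-0.0012  0.1268  0.142 ]
R [-0.0089 -0.1285  0.1419]
B [ 0.0862 -0.0026  0.1564]
```

View pics/fin.png

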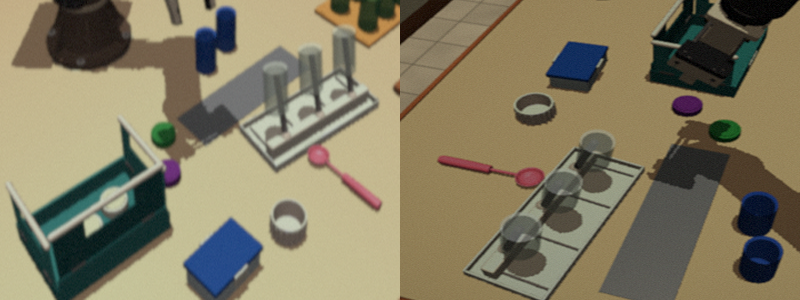

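All three jars are seated at equal heights, the walls are upright, and both lids show in the bin (crop (115,198) and (92,225)). The spoon, ramekin and snack box are where they were. Handing in.

```bash
python3 -c "
from plant import r
print(r.close_job())"
```

```text
the job is handed in; nothing more can be done
None
```

I handed the job in at about 68 s, with no verdict returned: the bin's three walls are upright, both white lids lie inside it, each of the three clear jars hangs home on its own peg, and the snack box, ramekin and spoon look unmoved.

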